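# Put the ring weights away under the bayonet cover

## Robot

A 6-joint arm with a two-finger parallel gripper is mounted at the origin on the work surface; the furniture and walls round the work are solid. World frame = base frame: x ahead of the robot, y to its left, z up, the work surface at z = 0. Lengths are in m, angles in rad, forces in N, time in s.
With the tool pointing down it reaches from about 0.35 to 0.775 m from the base axis. Payload 7.3 kg.
Tool frame: the origin (TCP) lies on the mounting face of the last link; the fingertips stand 178 mm ahead of it and the grasp point (between the pads) lies 159 mm ahead of it (robot.tcp_to_tips is the distance from the TCP to the fingertips, in m); z points along the fingers, y is the direction in which the jaws open and shut (so a half turn about z gives the same grasp; the last joint's range is limited). The gripper opens to 92 mm and grips with 3 to 60 N. Pads are 19 mm wide; open, the fingers measure 130 mm over their backs; the gripper's body (75 mm by 190 mm) begins 47 mm behind the grasp point.
Start: joints at [-1.46, 0.342, 1.524, -0, 1.275, -0.146], TCP at [0.133, -0.508, 0.405] pointing down, gripper open.
Joint ranges: [-2.53, 2.53], [-0.77, 2.02], [0.04, 2.7], [-1, 4.14], [0.28, 2.66], [-3.11, 3.11]. Speed limits (rad/s): [2.57, 2.57, 3.14, 3.14, 3.14, 3.14].

## Interface

Orientations are given as [roll, pitch, yaw] about the fixed x, y, z axes, in that order (R = Rz(yaw) Ry(pitch) Rx(roll)).
In Python, from cell import robot, viewer gives the robot as it stands.
- The arm moves only by the shell command python3 -m creep 'ROWS' [OPENING] [FORCE]. ROWS is JSON, a list that holds one entry, the list of rows, each a list of 6 numbers: the shift along the world's x, y, z in mm, then the turn, a rotation vector about the world's x, y, z in degrees. A call has 1 to 5 rows; each row shifts and turns the pose as measured when the row begins; what a row does not reach is not made up. A row lasts 1/12 s, in which the tool goes at most 41.7 mm and 7.16 degrees, less where a joint would pass 70% of its speed; a pose out of reach is approached as far as the arm can. A call with a gripper value outside its range is refused whole. OPENING is the closure, from -1 (fully open) to 1 (shut), set as the call begins (- or left out, the last holds). The fingers move at their own pace and stop on an object; FORCE is the grip in N (left out, the last holds). Time passes only in rows, so rows that do not move let the fingers close. It gives the time, the measured TCP pose, the force and the opening at its end, in the units of the state.
- robot.observe(): the state, without advancing time (a new reading comes with each control period).
- viewer.read_camera(name): name is "scene" or "top" or "wrist"; returns the picture (384x512x3 uint8, blue, green, red); there is no depth.
- viewer.camera_model(name): a dict with "fx", "fy", "cx", "cy" (pixels), "k1" (the pictures are not rectified: a ray, as slopes to the right and down, at radius r is drawn at 1 + k1 r^2 times it, then the intrinsics apply), "pose" (4x4, takes a point from camera to world coordinates); the wrist camera has in their place "mount" (4x4, takes a point from camera to tool coordinates, whose origin is the TCP and whose axes are the flange's). Camera axes: x right, y up, looking along -z (the intrinsics and any distortion apply to the point x, -y, -z); pixel columns grow to the right and rows downward; lengths in m; the calibration is good to about 2 mm. A picture is of the moment at which its call begins: read the wrist's pose just before it. camera_model takes no time and is no camera call.
- robot.hand_in(): hands the job in, once; it reports no verdict.
The state is a dict: "time": time; "qpos": joint angles; "qvel": joint speeds; "joint_efforts": joint torques, N m; "tool_pos": TCP position; "tool_rot": TCP orientation; "contact_force": force on the tool from outside, world axes, zero at the start; "torque": the same for the moment, N m; "opening": finger opening in m.
Only numpy, scipy, OpenCV 4.12 (cv2) and the standard library are available. Lean on these libraries where they do the work, as an engineer would, in place of code of your own. Each camera call takes 0.05 s, during which the arm holds its last target. There are 200 camera calls.

## Task

Put the ring weights that lie on the bench back on the stepped spindle of their storage stand. Turn the bell cover anticlockwise until its lugs reach the slots, lift it free and stand it aside; thread the weights down the spindle, the widest first, each fully home on the step that fits its bore; then put the cover back over them and turn it clockwise until it stops, so that it is locked. Leave the other things on the bench where they are.

Things in the scene. Friction and masses are not known exactly. Their poses are not given: they have to be found in the camera images.
- stand: Storage stand for ring weights, fixed to the bench: round grey flange 144 mm across, 12 mm thick; origin at the centre of its underside, on the bench, z up. Its x axis runs through the two entry slots of the collar. Half a turn leaves it the same
- stand_collar (a point): centre of the bayonet collar's top, 27 mm above the bench: inner radius 44, outer 58 mm, top inner edge bevelled 3 mm. On the stand's +x and -x sides two slots, 36 degrees wide, cut its inward lip (underside 20.5 mm above the bench; the outer wall is cut down to 18 mm there). Below the lip a channel leads from each slot 51 degrees clockwise (seen from above) to a stop; anticlockwise of each slot is solid
- spindle_tip (a point): top of the steel spindle in the stand's middle, 82 mm above the bench. Four steps, each 11.5 mm tall, diameters 42, 32, 22, 12 mm from bottom to top, top edges bevelled 1.5 mm (the tip 3 mm). The shoulders on which the weights sit are 36, 47.5, 59 and 70.5 mm above the bench; the lowest is the top of a hub 56 mm across
- cover: Loose aluminium bell cover, about 0.3 kg, open at the bottom: skirt 84 mm outside, 77 mm inside diameter, flat top 83 mm above the rim; origin at the centre of the lower rim, z up. At the rim two lugs, 6 mm high, 18 degrees wide, reach out to radius 49 mm on its +x and -x sides. Half a turn leaves it the same. At the start it is seated, lugs under the lip, and turns freely
- cover_lugs (a point): point on the cover's axis half-way up its lugs, 3 mm above its rim. Seated, the rim stands on the flange, 12 mm above the bench. With its x axis within 9 degrees of the stand's the lugs pass the slots; turned anticlockwise it stops 9 degrees past the slot centres, still able to lift out; turned clockwise it stops 60 degrees from the slots, locked
- cover_grip (a point): centre of the black bar grip on the cover: 64 mm long along the cover's x axis (in line with the lugs), 14 mm thick, 24 mm high, on a thin neck; 106 mm above the rim, its underside 11 mm above the flat top. The bench round the world point x 0.65, y 0.17 is clear for 80 mm: room to stand the cover there
- ring_68_mid (a point): centre, half-way up, of the steel ring weight of 68 mm outside diameter, 46 mm bore, 10 mm thick, lying flat on the bench at the start, edges rounded (None when absent); its place is the lowest step (42 mm) of the spindle, where this point is 41 mm above the bench
- ring_58_mid (a point): centre, half-way up, of the steel ring weight of 58 mm outside diameter, 36 mm bore, 10 mm thick, lying flat on the bench at the start, edges rounded (None when absent); its place is the second step (32 mm) of the spindle, where this point is 52.5 mm above the bench
- ring_48_mid (a point): centre, half-way up, of the steel ring weight of 48 mm outside diameter, 26 mm bore, 10 mm thick, lying flat on the bench at the start, edges rounded (None when absent); its place is the third step (22 mm) of the spindle, where this point is 64 mm above the bench
- ring_38_mid (a point): centre, half-way up, of the steel ring weight of 38 mm outside diameter, 16 mm bore, 10 mm thick, lying flat on the bench at the start, edges rounded (None when absent); its place is the top step (12 mm) of the spindle, where this point is 75.5 mm above the bench
- test_cup: bystander: open brass test cup, 58 mm across, 40 mm tall; origin at the centre of its underside
- watch: bystander: grey bench timer, 70 x 62 x 18 mm; origin at the centre of its underside
- tray_corner (a point): bystander, fixed: the corner nearest the robot of the tray of soil bowls, at the top of its 24 mm high rim; the tray's edges run from here straight to the world points (0.80, -0.33) and (0.90, 0.24)
- book_corner (a point): bystander, fixed: the far corner of the log book, 11 mm thick; its edges run from here to the world points (0.33, -0.50) and (0.28, -0.25)
Not all that is in view belongs to the job. What is shaped like the part that bears ring_48_mid but brown, green or turquoise is not meant.

How it is judged:
By the outcome, as a careful person would: the job done as asked, in the order asked, and still so for the second after the job is handed in, with the robot touching nothing.
Of ring_68, ring_58, ring_48, ring_38 only 2 to 4 are there at a start; the rules pass over those that are not, and their reading is None.
At some moment in a run one of ring_68, ring_58, ring_48, ring_38 may be knocked a few centimetres aside while the robot is not near it.
It also fails if it takes over 210 s, if anything falls off the work surface, if the arm or the gripper's body presses on something with over 40 N, if the wrist force passes 120 N, or if a joint passes its speed limit or range.

## Working session

There is one attempt and no reset: what is moved stays moved. The work goes in short steps, Python scripts to look and compute and a shell command to move; the robot and the scene stay as the last step left them, time stands still between calls to the robot, and variables do not carry over. Pictures are saved under pics/ and viewed, about 12 in all and at most 16, crops included, and the job is handed in when it is done.

```bash
ls; mkdir -p pics
cat > h.py <<'E'
import numpy as np, cv2
from cell import robot, viewer
from scipy.spatial.transform import Rotation as R
def snap(cam,name=None):
    s=robot.observe(); m=viewer.camera_model(cam); im=viewer.read_camera(cam)
    if 'pose' in m: P=np.array(m['pose'])
    else:
        T=np.eye(4); T[:3,:3]=R.from_euler('xyz',s['tool_rot']).as_matrix(); T[:3,3]=s['tool_pos']; P=T@np.array(m['mount'])
    if name: cv2.imwrite('pics/'+name+'.png',im)
    return im,m,P
def ray(m,P,u,v):
    xd=(u-m['cx'])/m['fx']; yd=(v-m['cy'])/m['fy']; x,y=xd,yd
    for _ in range(20):
        f=1+m['k1']*(x*x+y*y); x,y=xd/f,yd/f
    return P[:3,3],P[:3,:3]@np.array([x,-y,-1])
def onz(m,P,u,v,z):
    o,d=ray(m,P,u,v); return o+d*(z-o[2])/d[2]
def proj(m,P,p):
    c=P[:3,:3].T@(np.array(p)-P[:3,3]); x,y=c[0]/-c[2],-c[1]/-c[2]; f=1+m['k1']*(x*x+y*y)
    return m['cx']+m['fx']*x*f, m['cy']+m['fy']*y*f
E
python3 - <<'E'
from h import *
for c in ('scene','top','wrist'):
    im,m,P=snap(c,c+'0'); print(c,{k:m[k] for k in('fx','cx','cy','k1')},P.round(3).tolist())
    if c=='wrist':print(np.array(m['mount']).round(3).tolist())
s=robot.observe();print(s['time'],s['tool_pos'],s['tool_rot'],s['opening'])
E
```

```text
pics
scene {'fx': 414.2966685165183, 'cx': 252.88377094062662, 'cy': 196.21484096522204, 'k1': -0.15066292877051413} [[-0.855, 0.405, -0.324, 0.113], [-0.519, -0.657, 0.547, 0.29], [0.009, 0.636, 0.772, 0.969], [0.0, 0.0, 0.0, 1.0]]
top {'fx': 365.3428027612881, 'cx': 256.7805744748771, 'cy': 187.91256292065765, 'k1': 0.01835367881999197} [[0.015, 0.993, -0.119, 0.364], [-1.0, 0.015, -0.001, -0.314], [0.001, 0.119, 0.993, 1.064], [0.0, 0.0, 0.0, 1.0]]
wrist {'fx': 318.2046668406474, 'cx': 253.0208538608574, 'cy': 190.2363454281688, 'k1': -0.06932448318626039} [[0.253, 0.935, 0.25, 0.2], [-0.967, 0.245, 0.064, -0.49], [-0.002, -0.258, 0.966, 0.385], [0.0, 0.0, 0.0, 1.0]]
[[-0.001, 0.966, 0.258, 0.069], [1.0, 0.001, 0.001, 0.0], [0.0, 0.258, -0.966, 0.02], [0.0, 0.0, 0.0, 1.0]]
0.15 [ 0.13333637 -0.50769107  0.40422357] [-3.14048332e+00 -1.44275510e-04  2.56778782e-01] 0.0917847047991366
```

View pics/top0.png

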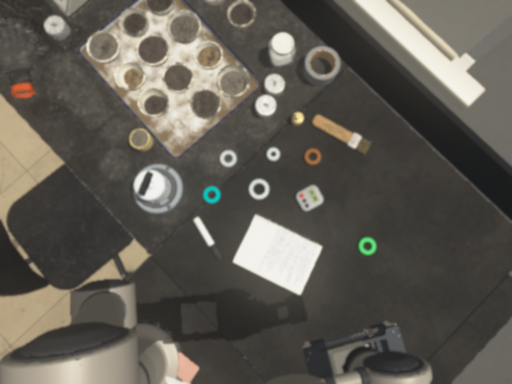

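View pics/scene0.png

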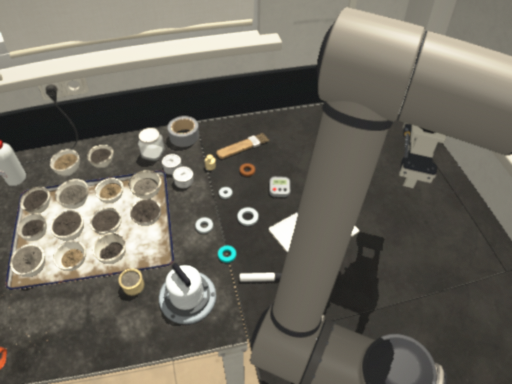

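The top view shows three steel rings at (228,158), (273,154) and (259,188). The turquoise (211,194), brown (313,157) and green (367,246) rings are decoys. The stand and cover are at (157,188), and the cup is at (140,139). Next I measure the rings and the stand.

Run:
```python
from h import *
im,m,P=snap('top')
g=im.min(axis=2)
for (u,v) in [(228,158),(273,154),(259,188)]:
    x0,y0=u-18,v-18; c=g[y0:y0+36,x0:x0+36]
    mask=(c>105).astype(np.uint8)
    cs,_=cv2.findContours(mask,cv2.RETR_EXTERNAL,cv2.CHAIN_APPROX_NONE)
    k=max(cs,key=cv2.contourArea)[:,0]+[x0,y0]
    w=np.array([onz(m,P,a,b,.01)[:2] for a,b in k]); 
    (cx,cy),r=cv2.minEnclosingCircle((w*1000).astype(np.float32)); print(u,v,cx,cy,'D',2*r+1.3*1.4, w.mean(0))
big=cv2.resize(im[125:225,100:300],None,fx=4,fy=4,interpolation=cv2.INTER_CUBIC);cv2.imwrite('pics/t1.png',big)
im,m,P=snap('scene');cv2.imwrite('pics/s1.png',cv2.resize(im[240:340,110:310],None,fx=4,fy=4,interpolation=cv2.INTER_CUBIC))
```

```text
228 158 577.9004516601562 -226.6407928466797 D 56.17520172119141 [ 0.57788301 -0.22641802]
273 154 593.4088745117188 -359.959716796875 D 45.01957733154297 [ 0.59301843 -0.35979282]
259 188 488.81402587890625 -319.0816650390625 D 65.09117538452148 [ 0.48864129 -0.31904608]
```

View pics/t1.png

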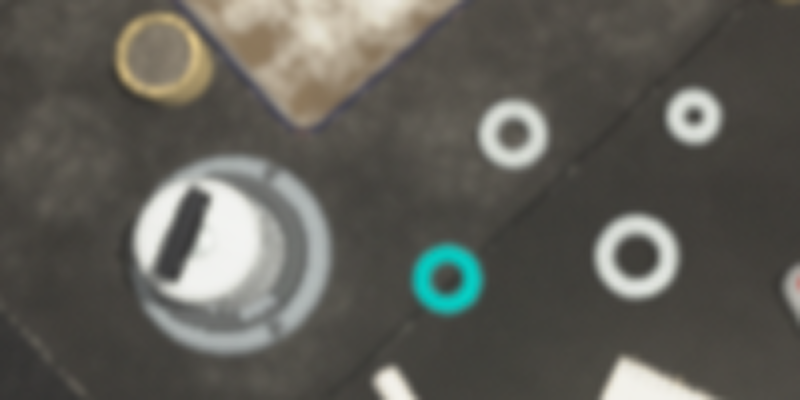

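The turquoise decoy has the 48 ring's shape. It is as wide as the middle ring (about 70 px in the crop), so the rings present are 58 (637,257), 48 (513,133) and 38 (693,117), and 68 is absent. I'll confirm this up close. The stand is at crop (232,255) and the grip runs at roughly -24° in the world frame.

```bash
python3 - <<'E'
from h import *
m=viewer.camera_model('top');P=np.array(m['pose'])
print(onz(m,P,158,188.7,.012), onz(m,P,100+183/4,125+235/4,.13))
for k in [(637,257),(513,133),(693,117),(447,279),(303,130),(160,55)]: print(k,onz(m,P,100+k[0]/4,125+k[1]/4,.01).round(4))
E
python3 -m creep '[[[30,40,0,0,0,0],[30,40,0,0,0,0],[30,40,0,0,0,0],[30,40,0,0,0,0],[30,40,0,0,0,0]]]' -1 30 | tail -3
```

```text
[ 0.48392289 -0.02739714  0.012     ] [ 0.48286024 -0.0275226   0.13      ]
(637, 257) [ 0.487  -0.3205  0.01  ]
(513, 133) [ 0.5772 -0.2283  0.01  ]
(693, 117) [ 0.5912 -0.3602  0.01  ]
(447, 279) [ 0.4689 -0.1831  0.01  ]
(303, 130) [ 0.577  -0.0744  0.01  ]
(160, 55) [0.6314 0.0329 0.01  ]
tool_rot: [3.141, 0.002, 0.244]
contact_force: [0.6, -0.2, 0.7]
opening: 0.0916
```

```bash
python3 -m creep '[[[30,40,0,0,0,0],[30,40,0,0,0,0],[30,40,0,0,0,0],[28,40,0,0,0,-7],[28,40,0,0,0,-7]]]' ; python3 -m creep '[[[25,30,0,0,0,-7],[25,30,0,0,0,-7],[20,20,0,0,0,-7],[0,0,0,0,0,-3],[0,0,0,0,0,0]]]'
python3 - <<'E'
from h import *
im,m,P=snap('wrist');cv2.imwrite('pics/w1.png',cv2.resize(im,(768,576)))
s=robot.observe();print(s['time'],s['tool_pos'],s['tool_rot'])
E
```

```text
time: 1.08
tool_pos: [0.3712, -0.182, 0.4033]
tool_rot: [3.14, 0.0, 0.04]
contact_force: [0.3, 0.1, -0.4]
opening: 0.0921
time: 1.5
tool_pos: [0.4363, -0.1048, 0.4036]
tool_rot: [-3.141, -0.001, -0.341]
contact_force: [-1.1, -0.9, 0.4]
opening: 0.0918
1.55 [ 0.43614667 -0.10502078  0.40358471] [-3.14106650e+00 -1.46315331e-03 -3.38655156e-01]
```

View pics/w1.png

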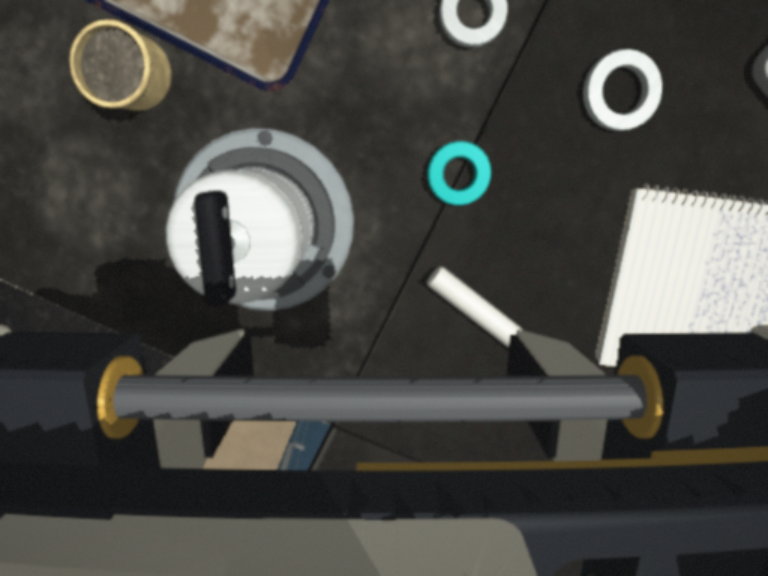

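The wrist view shows the cover with the grip bar running from (210,195) to (218,298). The slot in the dark collar is at about (315,255), lower right of the cover.

Run:
```python
from h import *
im,m,P=snap('wrist')
f=lambda u,v,z:onz(m,P,u/1.5,v/1.5,z)
a,b=f(211,192,.13),f(218,300,.13);print(a,b,(a+b)/2,np.linalg.norm(a-b),np.degrees(np.arctan2(*(a-b)[1::-1])))
# flange ellipse via scene contact: extreme points at z=.012
for p in [(265,128),(353,225),(262,309)]: print(f(*p,.012))
sl=f(315,257,.022);print('slot',sl,np.degrees(np.arctan2(*(sl-[.484,-.027,0])[1::-1])))
cv2.imwrite('pics/w1c.png',cv2.resize(im[75:215,100:250],None,fx=4,fy=4,interpolation=cv2.INTER_CUBIC))
```

```text
[ 0.51580973 -0.03849783  0.13      ] [ 0.45998266 -0.01746808  0.13      ] [ 0.4878962  -0.02798295  0.13      ] 0.05965661527121939 -20.641116082791108
[ 0.55204138 -0.05474943  0.012     ]
[ 0.46123451 -0.09176474  0.012     ]
[0.42151242 0.00265659 0.012     ]
slot [ 0.44886382 -0.05641814  0.022     ] -140.06188324458486
```

View pics/w1c.png

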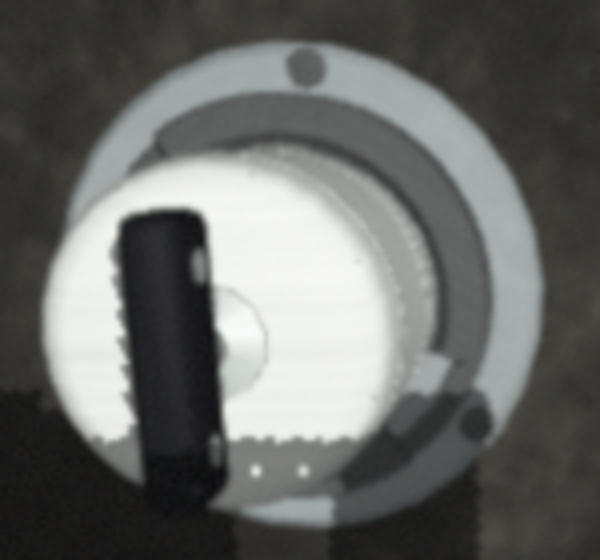

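```bash
python3 -m creep '[[[25,38,0,0,0,-3],[20,30,0,0,0,0],[8,14,-15,0,0,0],[4,8,-15,0,0,0],[0,0,0,0,0,0]]]'
python3 - <<'E'
from h import *
im,m,P=snap('wrist');cv2.imwrite('pics/w2.png',cv2.resize(im,(768,576)))
s=robot.observe();print(s['time'],s['tool_pos'],s['tool_rot'])
E
```

```text
time: 2.02
tool_pos: [0.4908, -0.0222, 0.3739]
tool_rot: [3.141, -0.005, -0.396]
contact_force: [-1.4, -0.7, 0.2]
opening: 0.0918
2.0667 [ 0.49078513 -0.02286296  0.37505315] [ 3.14052422 -0.00592619 -0.39645269]
```

View pics/w2.png

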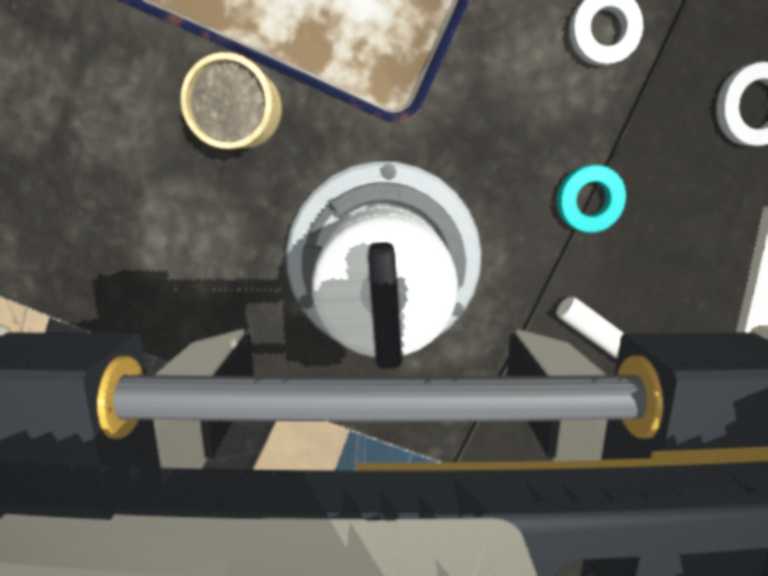

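The bar runs from (380,243) to (389,366). The flange edges are at (288,260), (481,260) and (386,162).

Run:
```python
from h import *
im,m,P=snap('wrist')
f=lambda u,v,z:onz(m,P,u/1.5,v/1.5,z)
a,b=f(381,242,.13),f(389,368,.125);print(a,b,(a+b)/2,np.linalg.norm(a-b),np.degrees(np.arctan2(*(a-b)[1::-1])))
from scipy.optimize import least_squares
Q=np.array([f(*p,.012)[:2] for p in [(288,260),(481,260),(386,162),(310,205),(462,205)]])
r=least_squares(lambda x:np.hypot(*(Q-x[:2]).T)-.072,[.48,-.03]);print(r.x,r.fun)
e=f(330,205,.027);print(np.degrees(np.arctan2(*(e[:2]-r.x)[::-1])),np.linalg.norm(e[:2]-r.x))
```

```text
[ 0.5197813  -0.03623322  0.13      ] [ 0.45585074 -0.01402308  0.125     ] [ 0.48781602 -0.02512815  0.1275    ] 0.0678631506169013 -19.15775366797794
[ 0.48412916 -0.02498862] [-0.00042031 -0.0011524   0.0023147  -0.00222079 -0.00128141]
16.916299437147885 0.05940418993822558
```

```bash
python3 -m creep '[[[-3,-2,-25,0,0,2],[-2,-1,-30,0,0,0],[0,0,-25,0,0,0],[0,0,-15,0,0,0],[0,0,0,0,0,0]]]' ; python3 -m creep '[[[0,0,-5,0,0,0],[0,0,0,0,0,0]]]'
```

```text
time: 2.53
tool_pos: [0.4848, -0.0331, 0.2847]
tool_rot: [3.141, -0.02, -0.364]
contact_force: [-0.3, -0.4, 0.3]
opening: 0.0915
time: 2.7
tool_pos: [0.4848, -0.0351, 0.2813]
tool_rot: [3.141, -0.022, -0.366]
contact_force: [-0.5, 0.3, 0.2]
opening: 0.0918
```

```bash
python3 -m creep '[[[0,5,-3,0.5,1.2,0],[0,4,0,0,0,0],[0,0,0,0,0,0]]]'; python3 -m creep '[[[0,0,0,0,0,0],[0,0,0,0,0,0]]]'
```

```text
time: 2.95
tool_pos: [0.4856, -0.0267, 0.2813]
tool_rot: [-3.141, -0.003, -0.368]
contact_force: [0.7, 0.5, 0.4]
opening: 0.0922
time: 3.12
tool_pos: [0.486, -0.0262, 0.2825]
tool_rot: [-3.141, -0.005, -0.366]
contact_force: [0.5, 0.2, -0.2]
opening: 0.0915
```

```bash
python3 -m creep '[[[0,0,-3,0,0,0],[0,0,-1,0,0,0],[0,0,0,0,0,0],[0,0,0,0,0,0],[0,0,0,0,0,0]]]' 1 25; python3 -m creep '[[[0,0,0,0,0,0],[0,0,0,0,0,0],[0,0,0,0,0,0],[0,0,0,0,0,0],[0,0,0,0,0,0]]]' 1 25;  python3 -m creep '[[[0,0,0,0,0,0],[0,0,0,0,0,0],[0,0,0,0,0,0],[0,0,0,0,0,0],[0,0,0,0,0,0]]]'
```

```text
time: 3.53
tool_pos: [0.4861, -0.0259, 0.2786]
tool_rot: [-3.141, -0.006, -0.365]
contact_force: [0.3, 0.4, 0.1]
opening: 0.0631
time: 3.95
tool_pos: [0.4861, -0.026, 0.2785]
tool_rot: [-3.141, -0.006, -0.366]
contact_force: [-0.2, 0.5, -0.4]
opening: 0.0298
time: 4.37
tool_pos: [0.4859, -0.0258, 0.2781]
tool_rot: [-3.14, -0.005, -0.366]
contact_force: [0.3, 0.5, 0.7]
opening: 0.0138
```

Gripped at 13.8 mm, as expected for the 14 mm bar. Now I turn it anticlockwise.

```bash
python3 -m creep '[[[0,0,0,0,0,6],[0,0,0,0,0,6],[0,0,0,0,0,6],[0,0,0,0,0,0]]]'; python3 -m creep '[[[0,0,0,0,0,6],[0,0,0,0,0,6],[0,0,0,0,0,6],[0,0,0,0,0,0]]]'
```

```text
time: 4.7
tool_pos: [0.4856, -0.0258, 0.2781]
tool_rot: [-3.14, -0.004, -0.039]
contact_force: [-0.2, 0.3, -1.6]
opening: 0.0139
time: 5.03
tool_pos: [0.4856, -0.0257, 0.2781]
tool_rot: [-3.14, -0.004, 0.275]
contact_force: [1.0, 0.0, -1.9]
opening: 0.0139
```

```bash
python3 -m creep '[[[0,0,0,0,0,6],[0,0,0,0,0,6],[0,0,0,0,0,6],[0,0,0,0,0,5],[0,0,0,0,0,0]]]'; python3 -m creep '[[[0,0,0,0,0,3],[0,0,0,0,0,0]]]'; python3 -c "
from h import *;s=robot.observe();print(s['torque'],s['contact_force'],np.degrees(s['tool_rot'][2]))"
```

```text
time: 5.45
tool_pos: [0.4858, -0.0257, 0.2781]
tool_rot: [-3.141, -0.005, 0.665]
contact_force: [0.2, 0.8, -1.6]
opening: 0.0138
time: 5.62
tool_pos: [0.4859, -0.0258, 0.2781]
tool_rot: [-3.141, -0.005, 0.706]
contact_force: [-0.7, 0.4, -1.5]
opening: 0.0138
[ 0.1766076  -0.15776617  0.04803624] [-0.68401658  0.40015057 -1.50610659] 40.439723353402606
```

```bash
for i in 1; do python3 -m creep '[[[0,0,0,0,0,3],[0,0,0,0,0,0]]]'|sed -n 3p; python3 -c "
from h import *;s=robot.observe();print(s['torque'][2],s['contact_force'],np.degrees(s['tool_rot'][2]))"; python3 -m creep '[[[0,0,0,0,0,2.5],[0,0,0,0,0,0]]]'|sed -n 3p; python3 -c "
from h import *;s=robot.observe();print(s['torque'][2],s['contact_force'],np.degrees(s['tool_rot'][2]))";python3 -m creep '[[[0,0,0,0,0,2.5],[0,0,0,0,0,0]]]'|sed -n 3p; python3 -c "
from h import *;s=robot.observe();print(s['torque'][2],s['contact_force'],np.degrees(s['tool_rot'][2]))"; done
```

```text
tool_rot: [-3.141, -0.005, 0.747]
0.029934284765900706 [-0.72795031  0.84516517 -1.69516888] 42.78980851693198
tool_rot: [-3.141, -0.005, 0.778]
-0.44476082197040834 [ 0.25637932  0.5530732  -1.04581207] 44.57650623857234
tool_rot: [-3.14, -0.006, 0.81]
-0.5514107371539061 [ 1.00679064  1.13873457 -1.653796  ] 46.386155413688364
```

The stop is at about 44°, so the slot axis is at about 35°. That agrees with the 35° from the camera. I turn back to about 37° and lift.

```bash
python3 -m creep '[[[0,0,0,0,0,-6],[0,0,0,0,0,-4],[0,0,0,0,0,0]]]'|sed -n 2,4p; python3 -m creep '[[[0,0,6,0,0,0],[0,0,6,0,0,0],[0,0,6,0,0,0],[0,0,0,0,0,0]]]'|sed -n 2,4p; python3 -c "
from h import *;s=robot.observe();print(s['torque'],np.degrees(s['tool_rot'][2]))"
```

```text
tool_pos: [0.4861, -0.0259, 0.278]
tool_rot: [-3.141, -0.006, 0.614]
contact_force: [0.6, 0.2, -1.4]
tool_pos: [0.4858, -0.0258, 0.297]
tool_rot: [-3.139, -0.004, 0.613]
contact_force: [1.4, -0.6, -2.3]
[ 0.0139565  -0.02482019 -0.03548217] 35.1295631733003
```

```bash
python3 -m creep '[[[0,0,25,0,0,0],[0,0,30,0,0,0],[0,0,30,0,0,0],[0,0,20,0,0,0],[0,0,0,0,0,0]]]'|sed -n 2,5p; python3 -m creep '[[[20,24,0,0,0,0],[23,28,0,0,0,0],[23,28,0,0,0,0],[23,28,0,0,0,0],[23,28,0,0,0,0]]]'|sed -n 2,5p;python3 -m creep '[[[20,24,0,0,0,0],[15,15,0,0,0,0],[7,8,0,0,0,0],[0,0,0,0,0,0]]]'|sed -n 2,5p
```

```text
tool_pos: [0.4838, -0.0257, 0.4059]
tool_rot: [-3.136, 0.001, 0.615]
contact_force: [0.7, -0.4, -3.9]
opening: 0.0138
tool_pos: [0.5954, 0.1101, 0.4033]
tool_rot: [-3.138, 0.005, 0.606]
contact_force: [0.4, -0.2, -2.2]
opening: 0.0139
tool_pos: [0.6413, 0.166, 0.3935]
tool_rot: [-3.133, 0.012, 0.612]
contact_force: [0.8, -0.3, -3.1]
opening: 0.0137
```

Run:
```python
from h import *
im,m,P=snap('scene');cv2.imwrite('pics/s2.png',cv2.resize(im[160:384,0:320],None,fx=2.4,fy=2.4,interpolation=cv2.INTER_CUBIC))
```

```text
(no output)
```

View pics/s2.png

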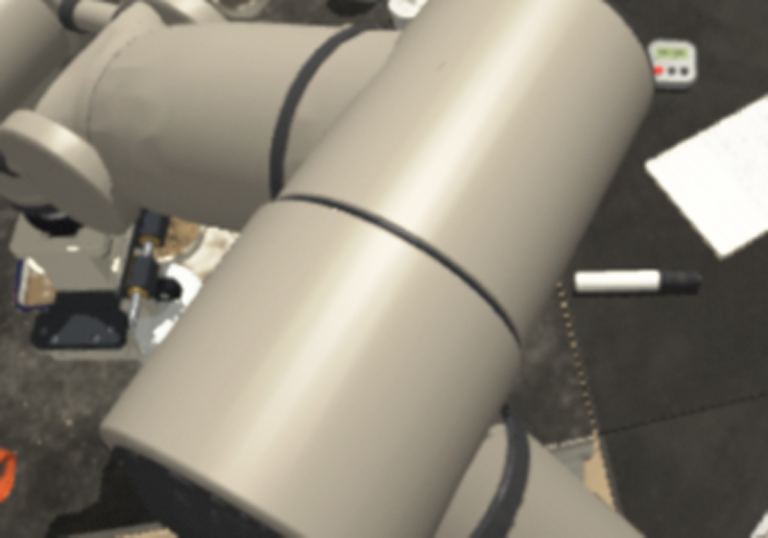

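The scene view is blocked by the arm, so I carry on from the numbers.

```bash
python3 -m creep '[[[5,2,-20,0,0,0],[3,2,-28,0,0,0],[0,0,-28,0,0,0],[0,0,-20,0,0,0],[0,0,0,0,0,0]]]'|sed -n 2,5p; python3 -m creep '[[[0,0,-8,0,0,0],[0,0,0,0,0,0],[0,0,0,0,0,0]]]'|sed -n 2,5p
```

```text
tool_pos: [0.6458, 0.1654, 0.2912]
tool_rot: [-3.133, 0.017, 0.611]
contact_force: [-0.8, -0.0, -3.8]
opening: 0.0136
tool_pos: [0.645, 0.1632, 0.2831]
tool_rot: [-3.133, 0.019, 0.609]
contact_force: [0.9, -0.8, -2.4]
opening: 0.0139
```

```bash
python3 -m creep '[[[3,6,0,0.2,-1.2,0],[0,0,-5,0,0,0],[0,0,-5,0,0,0],[0,0,0,0,0,0]]]'|sed -n 2,5p; python3 -m creep '[[[0,0,-3,0,0,0],[0,0,0,0,0,0]]]'|sed -n 2,5p;  python3 -m creep '[[[0,0,-3,0,0,0],[0,0,0,0,0,0]]]'|sed -n 2,5p
```

```text
tool_pos: [0.6492, 0.1696, 0.277]
tool_rot: [3.137, -0.009, 0.608]
contact_force: [-0.3, 0.8, -3.9]
opening: 0.0137
tool_pos: [0.6492, 0.1699, 0.2742]
tool_rot: [3.136, -0.01, 0.609]
contact_force: [-0.9, 0.2, -2.9]
opening: 0.0138
tool_pos: [0.6492, 0.17, 0.2711]
tool_rot: [3.136, -0.01, 0.609]
contact_force: [-0.3, -0.1, -3.8]
opening: 0.0135
```

```bash
python3 -m creep '[[[0,0,-3,-0.1,0.6,0],[0,0,0,0,0,0]]]'|sed -n 2,5p; python3 -m creep '[[[0,0,-2,0,0,0],[0,0,0,0,0,0]]]'|sed -n 2,5p;  python3 -m creep '[[[0,0,-1.5,0,0,0],[0,0,0,0,0,0]]]'|sed -n 2,5p
```

```text
tool_pos: [0.6492, 0.1699, 0.2677]
tool_rot: [3.141, 0.0, 0.609]
contact_force: [0.1, 0.0, -3.8]
opening: 0.0137
tool_pos: [0.6495, 0.1697, 0.2678]
tool_rot: [3.14, -0.001, 0.609]
contact_force: [0.6, 0.0, -3.6]
opening: 0.0136
tool_pos: [0.6497, 0.1696, 0.2674]
tool_rot: [3.139, -0.002, 0.609]
contact_force: [-0.7, 0.2, -2.2]
opening: 0.0138
```

```bash
python3 -m creep '[[[0,0,-3,0,0,0],[0,0,0,0,0,0]]]'|sed -n 2,4p; python3 -m creep '[[[0,0,0,0,0,0],[0,0,0,0,0,0],[0,0,0,0,0,0]]]' -1 25|sed -n 2,5p; python3 -m creep '[[[0,0,0,0,0,0],[0,0,0,0,0,0],[0,0,0,0,0,0],[0,0,0,0,0,0],[0,0,0,0,0,0]]]'|sed -n 2,5p
```

```text
tool_pos: [0.6498, 0.1692, 0.2678]
tool_rot: [3.137, -0.004, 0.609]
contact_force: [-0.1, 0.4, -3.1]
tool_pos: [0.6502, 0.1692, 0.2683]
tool_rot: [3.136, -0.007, 0.609]
contact_force: [0.5, 0.8, 0.5]
opening: 0.0295
tool_pos: [0.6503, 0.1694, 0.2672]
tool_rot: [3.136, -0.006, 0.609]
contact_force: [0.7, -0.6, -0.0]
opening: 0.0624
```

```bash
python3 -m creep '[[[0,0,15,0,0,0],[0,0,30,0,0,0],[0,0,35,0,0,0],[0,0,30,0,0,0],[0,-10,20,0,0,0]]]'|sed -n 2,3p; python3 -m creep '[[[-5,-40,0,0,0,0],[-5,-40,0,0,0,0],[-5,-40,0,0,0,0],[-5,-40,0,0,0,0],[-5,-40,0,0,0,0]]]'|sed -n 2,3p; python3 -m creep '[[[-15,-38,0,0,0,0],[-15,-38,0,0,0,0],[-15,-38,0,0,0,0],[-15,-38,0,0,0,0],[-15,-38,0,0,0,0]]]'|sed -n 2,3p;  python3 -m creep '[[[-15,-35,0,0,0,0],[-15,-30,0,0,0,0],[-10,-20,0,0,0,0],[0,-10,0,0,0,0],[0,0,0,0,0,0]]]'|sed -n 1,5p
python3 - <<'E'
from h import *
im,m,P=snap('wrist');cv2.imwrite('pics/w3.png',cv2.resize(im,(768,576)));np.savez('w3.npz',im=im,P=P)
E
```

```text
tool_pos: [0.648, 0.1604, 0.3936]
tool_rot: [-3.139, 0.008, 0.611]
tool_pos: [0.6218, -0.0384, 0.4022]
tool_rot: [3.137, -0.007, 0.624]
tool_pos: [0.5449, -0.2325, 0.4025]
tool_rot: [3.135, -0.008, 0.624]
time: 12.25
tool_pos: [0.4982, -0.3394, 0.4028]
tool_rot: [3.133, -0.006, 0.615]
contact_force: [-0.1, 1.5, 0.4]
opening: 0.0916
```

View pics/w3.png

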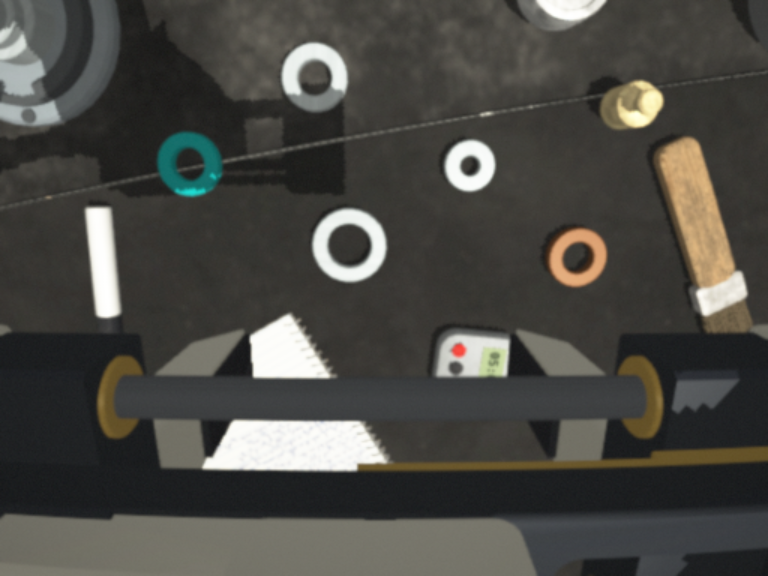

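Three steel rings are visible: large (349,245), middle (314,76) and small (470,165). The turquoise (190,163) and brown (578,257) decoys match the middle ring's shape.

```bash
cat >> h.py <<'E'
def ring(im,m,P,u,v,h=35,z=.01,t=None):
    x0,y0=max(0,int(u-h)),max(0,int(v-h)); c=im[y0:int(v+h),x0:int(u+h)].min(axis=2)
    t=t or cv2.threshold(c,0,255,cv2.THRESH_OTSU)[0]; cs,hi=cv2.findContours((c>t).astype(np.uint8),cv2.RETR_CCOMP,cv2.CHAIN_APPROX_NONE)
    i=max(range(len(cs)),key=lambda i:cv2.contourArea(cs[i])); out=[]
    js=[i]+[j for j in range(len(cs)) if hi[0][j][3]==i and len(cs[j])>8]
    for j in js:
        w=np.array([onz(m,P,a+x0,b+y0,z)[:2] for a,b in cs[j][:,0]])*1000
        A=np.c_[2*w,np.ones(len(w))]; s=np.linalg.lstsq(A,(w**2).sum(1),rcond=None)[0]
        out.append((s[:2].round(1).tolist(),'D',round(2*float(np.sqrt(s[2]+s[0]**2+s[1]**2)),1)))
    return out
E
python3 - <<'E'
from h import *
d=np.load('w3.npz');m=viewer.camera_model('wrist')
for u,v in [(349,245),(314,76),(470,165),(578,257)]: print(u,v,ring(d['im'],m,d['P'],u/1.5,v/1.5,28,t=90))
E
```

```text
349 245 [([490.2, -319.8], 'D', 59.0), ([490.6, -319.6], 'D', 34.1)]
314 76 [([579.9, -227.7], 'D', 48.7), ([578.8, -228.8], 'D', 24.5)]
470 165 [([594.5, -360.2], 'D', 39.1), ([594.5, -360.3], 'D', 14.5)]
578 257 [([588.5, -476.4], 'D', 45.1), ([588.8, -476.5], 'D', 28.6)]
```

The diameters 59/34, 48.7/24.5 and 39/14.5 mm confirm 58, 48 and 38. I take the 58 ring first.

```bash
python3 -m creep '[[[-4,10,-30,0,0,0],[-4,8,-38,0,0,0],[0,0,-40,0,0,0],[0,0,-40,0,0,0],[0,0,-25,0,0,0]]]' -0.6|sed -n 2,3p; python3 -m creep '[[[0,0,-10,0,0,0],[0,0,0,0,0,0]]]'|sed -n 1,5p
```

```text
tool_pos: [0.4948, -0.3131, 0.233]
tool_rot: [3.114, -0.014, 0.622]
time: 12.88
tool_pos: [0.495, -0.3078, 0.2162]
tool_rot: [3.126, -0.012, 0.626]
contact_force: [0.1, -0.2, -0.0]
opening: 0.0733
```

```bash
cat > d.py <<'E'
import sys; from h import *
# usage: d.py x y z(mm) yaw(deg) -> remaining shift and turn
s=robot.observe(); a=list(map(float,sys.argv[1:5])); c=R.from_euler('xyz',s['tool_rot'])
T=R.from_euler('xyz',[np.pi,0,np.radians(a[3])])
print('t',round(s['time'],2),'rem',(np.array(a[:3])-np.array(s['tool_pos'])*1000).round(1),np.degrees((T*c.inv()).as_rotvec()).round(1),'F',np.round(s['contact_force'],1),'op',round(s['opening']*1000,1),'tz',round(s['torque'][2],2))
E
python3 d.py 490 -320 180 35
```

```text
t 12.88 rem [ -5.  -12.2 -36.2] [ 0.3  1.1 -0.9] F [ 0.1 -0.2 -0. ] op 73.3 tz -0.0
```

```bash
python3 -m creep '[[[-5,-10,0,0.3,1.1,-0.9],[0,-2,-8,0,0,0],[0,0,-8,0,0,0],[0,0,0,0,0,0]]]' >/dev/null; python3 d.py 490 -320 180 35
```

```text
t 13.22 rem [ -2.4  -1.7 -21.6] [ 0.1  0.1 -0.1] F [ 0.1  0.5 -0.7] op 73.6 tz 0.01
```

```bash
python3 -m creep '[[[-2,-2,-6,0,0,0],[0,-1,-8,0,0,0],[0,0,-6,0,0,0],[0,0,0,0,0,0]]]' >/dev/null; python3 d.py 490 -320 180 35
```

```text
t 13.55 rem [-0.7  2.4 -1.6] [ 0.3  0.3 -0.1] F [-0.1  0.4  0.8] op 73.5 tz -0.01
```

```bash
python3 -m creep '[[[-0.5,2,-1,0.3,0.3,0],[0,0,0,0,0,0],[0,0,0,0,0,0],[0,0,0,0,0,0],[0,0,0,0,0,0]]]' 1 25 >/dev/null; python3 -m creep '[[[0,0,0,0,0,0],[0,0,0,0,0,0]]]' >/dev/null; python3 d.py 490 -320 180 35; python3 -m creep '[[[0,0,15,0,0,0],[0,0,25,0,0,0],[0,0,30,0,0,0],[0,0,30,0,0,0],[0,0,20,0,0,0]]]' >/dev/null;  python3 d.py 487 -26 300 35
```

```text
t 14.13 rem [-0.   0.1 -0.4] [-0.1 -0.1 -0.1] F [ 0.3  0.5 -0.8] op 56.5 tz 0.02
t 14.55 rem [ -0.9 292.3   1.5] [-0.6 -0.7 -0.1] F [ 0.4  0.4 -1.6] op 56.6 tz 0.06
```

```bash
python3 -m creep '[[[0,35,10,0,0,0],[0,40,10,0,0,0],[0,40,10,0,0,0],[0,40,10,0,0,0],[0,20,0,0,0,0]]]' >/dev/null;  python3 d.py 487 -26 300 35
python3 - <<'E'
from h import *
im,m,P=snap('wrist');cv2.imwrite('pics/w4.png',cv2.resize(im,(768,576)));np.savez('w4.npz',im=im,P=P)
E
```

```text
t 14.97 rem [ 1.000e-01  1.173e+02 -4.640e+01] [-0.1 -0.   0.5] F [ 1.1  1.2 -1.6] op 56.6 tz 0.03
```

View pics/w4.png

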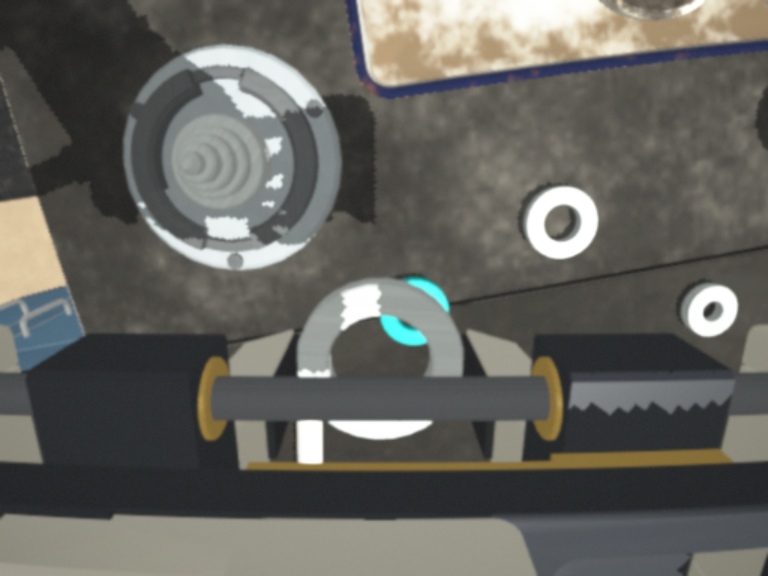

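The ring is held between the fingers, centred at (380,358). The spindle tip is at (192,161), the flange centre at about (232,157), and the slots at (220,75) and (228,232).

Run:
```python
from h import *
d=np.load('w4.npz');m=viewer.camera_model('wrist');im,P=d['im'],d['P'];s=robot.observe()
f=lambda u,v,z:onz(m,P,u/1.5,v/1.5,z)*1000
print('tip',f(192,161,.082)); 
Q=np.array([f(*p,.012)[:2] for p in [(124,157),(341,157),(232,45),(235,270),(155,77),(310,82)]])
A=np.c_[2*Q,np.ones(len(Q))];x=np.linalg.lstsq(A,(Q**2).sum(1),rcond=None)[0];print('flange',x[:2],np.sqrt(x[2]+x[0]**2+x[1]**2))
a,b=f(220,70,.02),f(228,237,.02);print('slots',a,b,np.degrees(np.arctan2(*(a-b)[1::-1])))
tp=np.array(s['tool_pos'])*1000;c=f(380.5,358,tp[2]/1000-.168);print('tcp',tp,'ringc-tcp',c-tp)
l,r=f(297,350,tp[2]/1000-.168),f(464,350,tp[2]/1000-.168);print(np.linalg.norm(l-r))
# same tip from the top camera
mt=viewer.camera_model('top');im=viewer.read_camera('top');cv2.imwrite('pics/t2.png',cv2.resize(im[150:225,115:215],None,fx=6,fy=6,interpolation=cv2.INTER_CUBIC))
```

```text
tip [489.76160183 -25.98390369  82.        ]
flange [487.80452014 -25.93338922] 71.23077236794704
slots [532.78046728   6.41384677  20.        ] [447.00848904 -49.79855664  20.        ] 33.239641480859454
tcp [ 486.64532494 -141.17206134  345.72342454] ringc-tcp [ 3.59663603e+00  1.23798669e-01 -1.68000000e+02]
56.20059412668427
```

View pics/t2.png

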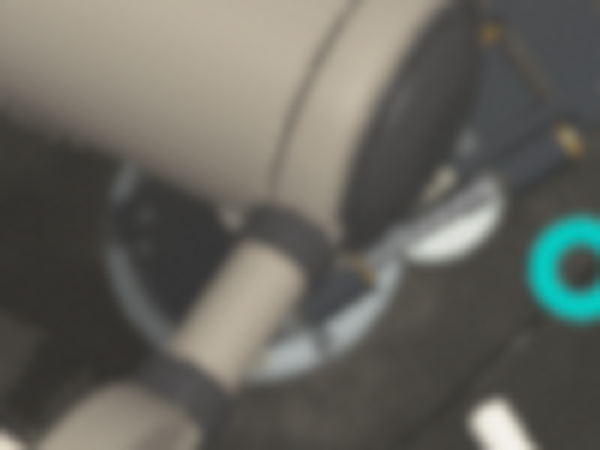

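```bash
python3 -m creep '[[[0,35,-5,0,0,0],[0,38,-10,0,0,0],[0,30,-10,0,0,0],[0,10,0,0,0,0],[0,0,0,0,0,0]]]' >/dev/null;  python3 d.py 485.5 -26 280 35
```

```text
t 15.48 rem [ -1.6   3.8 -40. ] [0.1 0.1 0.5] F [-0.1  0.2 -0.9] op 56.7 tz 0.05
```

```bash
python3 -m creep '[[[-1.5,3.5,-15,0,0,0],[0,0,-15,0,0,0],[0,0,-8,0,0,0],[0,0,0,0,0,0]]]' >/dev/null;  python3 d.py 485.5 -26 280 35
python3 - <<'E'
from h import *
im,m,P=snap('wrist');cv2.imwrite('pics/w5.png',im[150:320,130:390].repeat(3,0).repeat(3,1))
E
```

```text
t 15.82 rem [-1.7  4.3 -2.1] [0.3 0.3 0.5] F [-0.7  0.5 -1. ] op 56.7 tz 0.03
```

View pics/w5.png

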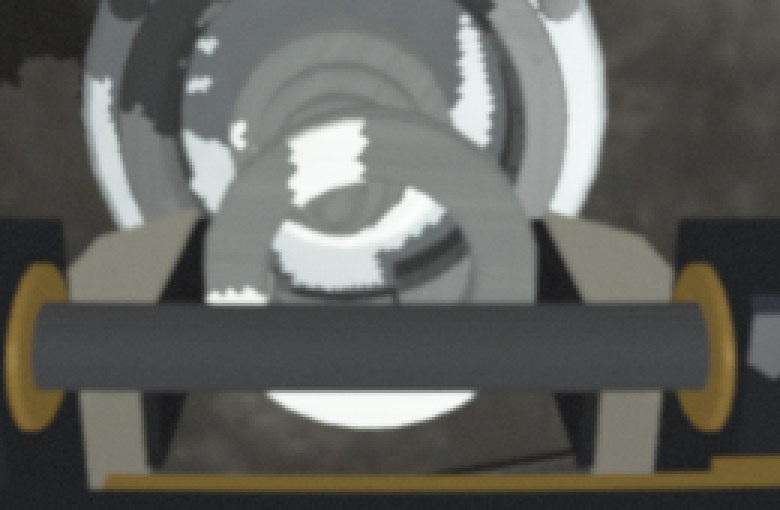

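The spindle tip at crop (340,205) lies left of the ring centre (370), which matches the remaining offset of about 4.5 mm. I correct it and lower.

```bash
python3 -m creep '[[[-1.7,4.3,0,0.3,0.3,0.5],[0,1,0,0,0,0],[0,0,-2,0,0,0]]]' >/dev/null;  python3 d.py 485.5 -26 228 35;  python3 -m creep '[[[0,0,-5,0,0,0],[0,0,-5,0,0,0],[0,0,0,0,0,0]]]' >/dev/null;  python3 d.py 485.5 -26 228 35
```

```text
t 16.12 rem [ -1.2   0.9 -54.6] [-0.   0.2  0.1] F [ 0.4 -0.  -1.6] op 56.5 tz -0.0
t 16.37 rem [ -1.4   1.1 -44.7] [0.  0.3 0.1] F [-0.8  1.  -1.3] op 56.8 tz 0.0
```

```bash
python3 -m creep '[[[-1.2,1,-6,0,0,0],[0,0,-7,0,0,0],[0,0,0,0,0,0]]]' >/dev/null;  python3 d.py 485.5 -26 228 35;  python3 -m creep '[[[0,0,-7,0,0.3,0],[0,0,-7,0,0,0],[0,0,0,0,0,0]]]' >/dev/null;  python3 d.py 485.5 -26 228 35
```

```text
t 16.62 rem [ -0.   -0.1 -30.4] [0.  0.3 0.1] F [-1.3  0.4 -1.1] op 56.6 tz 0.07
t 16.87 rem [  0.1  -0.3 -14.4] [ 0.  -0.   0.1] F [ 0.4 -0.5 -1.1] op 56.2 tz 0.01
```

```bash
for i in 1; do python3 -m creep '[[[0,0,-3,0,0,0],[0,0,-2,0,0,0],[0,0,0,0,0,0]]]' >/dev/null;  python3 d.py 485.5 -26 228 35;  python3 -m creep '[[[0,0,-3,0,0,0],[0,0,-1,0,0,0],[0,0,0,0,0,0]]]' >/dev/null;  python3 d.py 485.5 -26 228 35; done
```

```text
t 17.12 rem [ 0.1 -0.3 -8.3] [ 0.  -0.1  0.1] F [-0.2 -0.8 -1.3] op 56.4 tz 0.0
t 17.37 rem [-0.1 -0.2 -4.1] [ 0.  -0.1  0.1] F [ 0.3 -0.1 -0.6] op 56.6 tz -0.03
```

```bash
for i in 1; do python3 -m creep '[[[0,0,-2,0,0,0],[0,0,-1,0,0,0],[0,0,0,0,0,0]]]' >/dev/null;  python3 d.py 485.5 -26 228 35;  python3 -m creep '[[[0,0,-2,0,0,0],[0,0,0,0,0,0]]]' >/dev/null;  python3 d.py 485.5 -26 228 35; done
```

```text
t 17.62 rem [-0.2 -0.2 -1.1] [ 0.  -0.   0.1] F [ 0.3  1.1 -1.8] op 56.4 tz 0.01
t 17.78 rem [-0.3 -0.1  0.4] [0.  0.  0.1] F [-0.9  0.6  2.2] op 56.6 tz 0.01
```

The ring makes contact at the expected height. I release it and go for the 48 ring at (579,-228).

```bash
python3 -m creep '[[[0,0,0,0,0,0],[0,0,0,0,0,0],[0,0,0,0,0,0],[0,0,0,0,0,0]]]' -0.6 >/dev/null; python3 d.py 485.5 -26 228 35; python3 -m creep '[[[0,0,10,0,0,0],[0,0,30,0,0,0],[0,0,30,0,0,0],[0,0,30,0,0,0],[10,-20,10,0,0,0]]]' >/dev/null; python3 -m creep '[[[18,-38,0,0,0,0],[18,-38,0,0,0,0],[18,-38,0,0,0,0],[18,-30,0,0,0,0],[0,-10,0,0,0,0]]]' >/dev/null; python3 d.py 579 -228 180 35
python3 - <<'E'
from h import *
im,m,P=snap('wrist');cv2.imwrite('pics/w6.png',cv2.resize(im,(768,576)));np.savez('w6.npz',im=im,P=P)
# where do the listed points project
for p in [(.579,-.228,.01),(.5945,-.360,.01),(.486,-.026,.057)]: print(np.array(proj(m,P,p))*1.5)
E
```

```text
t 18.12 rem [-0.6 -0.1  0.1] [0.1 0.1 0.1] F [0.5 1.4 0.6] op 72.8 tz 0.07
t 18.95 rem [  11.7  -25.3 -172.3] [ 0.2  0.4 -0.4] F [-0.9 -0.3  0.2] op 73.5 tz 0.01
[415.53992265 270.10356771]
[571.20274817 354.02081632]
[ 54.95615346 221.95142191]
```

View pics/w6.png

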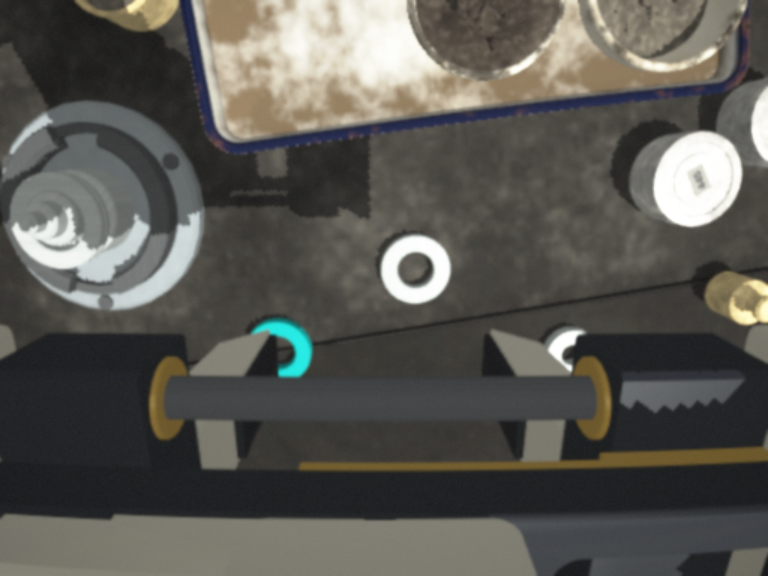

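The 48 ring is at (416,269) and part of the 38 ring at (572,350), both where predicted. The 58 ring is on the spindle.

```bash
python3 -m creep '[[[8,-18,-30,0,0,0],[4,-8,-35,0,0,0],[0,0,-35,0,0,0],[0,0,-25,0,0,0],[0,0,0,0,0,0]]]' >/dev/null; python3 d.py 579 -228 180 35
```

```text
t 19.42 rem [  2.3   0.7 -48.3] [ 0.3  0.6 -0.2] F [-1.5  0.2  0. ] op 73.7 tz -0.02
```

```bash
python3 -m creep '[[[2,0.5,-15,0.3,0.6,0],[0,0,-15,0,0,0],[0,0,-6,0,0,0],[0,0,0,0,0,0]]]' -0.4 >/dev/null; python3 d.py 579 -228 180 35
```

```text
t 19.75 rem [  0.4  -2.8 -15.9] [-0.   0.  -0.3] F [-1.2  0.8  0.2] op 64.3 tz -0.02
```

```bash
python3 -m creep '[[[0,-3,-6,0,0,0],[0,0,-5,0,0,0],[0,0,-3,0,0,0],[0,0,0,0,0,0]]]' >/dev/null; python3 d.py 579 -228 180 35;  python3 -m creep '[[[0,0,0,0,0,0],[0,0,0,0,0,0],[0,0,0,0,0,0],[0,0,0,0,0,0],[0,0,0,0,0,0]]]' 1 25 >/dev/null; python3 d.py 579 -228 180 35
```

```text
t 20.08 rem [-0.7  0.  -6.2] [ 0.1  0.4 -0.4] F [-0.6  0.3  0.2] op 64.1 tz -0.07
t 20.5 rem [-0.7 -0.3 -8.5] [ 0.1  0.4 -0.4] F [0.2 1.  0. ] op 35.5 tz -0.01
```

I closed too high, with the tips still at 10 mm. I reopen, lower and retry.

```bash
python3 -m creep '[[[0,0,4,0,0,0],[0,0,0,0,0,0],[0,0,0,0,0,0],[0,0,0,0,0,0],[0,0,0,0,0,0]]]' -0.5 >/dev/null; python3 d.py 579 -228 180 35; python3 -m creep '[[[0,0,40,0,0,0],[0,0,40,0,0,0],[0,0,40,0,0,0],[0,0,0,0,0,0]]]' >/dev/null;  python3 - <<'E'
from h import *
im,m,P=snap('wrist');s=robot.observe()
u,v=proj(m,P,(.579,-.228,.01));print(u,v);print(ring(im,m,P,u,v,30,t=90)); cv2.imwrite('pics/w7.png',im)
E
python3 d.py 579 -228 180 35
```

```text
t 20.92 rem [ -0.9  -0.1 -13.4] [ 0.2  0.5 -0.4] F [ 0.3 -0.2  0.2] op 64.4 tz 0.04
254.43906519767046 183.14865707512445
[([583.4, -232.5], 'D', 48.3), ([584.9, -234.2], 'D', 20.6)]
t 21.3 rem [   1.3   -0.9 -129.8] [-0.2 -0.3 -0.3] F [ 1.2 -0.6 -0.1] op 69.2 tz 0.04
```

```bash
python3 -m creep '[[[2,-2,-30,0,0,0],[1,-1,-35,0,0,0],[0,0,-25,0,0,0],[0,0,0,0,0,0]]]' -0.65 >/dev/null; python3 d.py 582 -231 180 35
```

```text
t 21.63 rem [  1.6  -0.9 -38.5] [-0.   0.1 -0.3] F [-1.6 -0.2 -0.7] op 75.5 tz 0.03
```

View pics/w7.png

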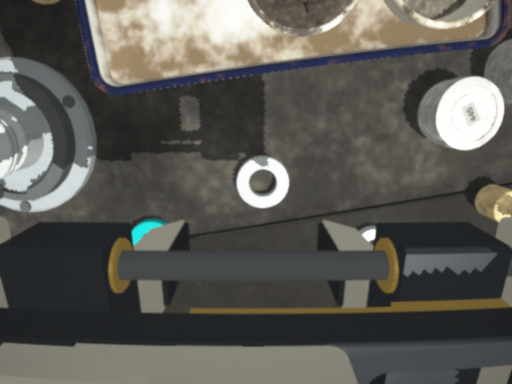

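The 48 ring lies flat at (263,182), shifted about 6 mm along the jaw axis. I centre on it and lower fully.

```bash
python3 -m creep '[[[1.5,-1,-15,0,0,0],[0,-1,-12,0,0,0],[0,-1,-6,0,0,0],[0,0,0,0,0,0]]]' >/dev/null; python3 d.py 582 -231 180 35; python3 -m creep '[[[0,0,-5,0,0,0],[0,0,0,0,0,0]]]' >/dev/null; python3 d.py 582 -231 180 35
```

```text
t 21.97 rem [ 0.5  2.1 -2.8] [-0.2 -0.2 -0.3] F [ 0.3 -0.7  0.3] op 76.0 tz -0.02
t 22.13 rem [-0.2  2.5  0.8] [-0.1  0.  -0.3] F [ 0.3 -0.9 -0.2] op 76.1 tz -0.0
```

```bash
python3 -m creep '[[[0,1.5,0.8,0,0,0],[0,0,0,0,0,0],[0,0,0,0,0,0],[0,0,0,0,0,0],[0,0,0,0,0,0]]]' 1 25 >/dev/null; python3 -m creep '[[[0,0,0,0,0,0],[0,0,0,0,0,0]]]' >/dev/null;python3 d.py 582 -231 180 35
```

```text
t 22.72 rem [-0.8  1.1 -2.9] [ 0.1  0.2 -0.3] F [-0.4 -0.2 -0.7] op 46.4 tz 0.03
```

```bash
python3 -m creep '[[[0,0,15,0,0,0],[0,0,30,0,0,0],[0,0,35,0,0,0],[0,0,35,0,0,0],[-10,20,20,0,0,0]]]' >/dev/null; python3 -m creep '[[[-18,38,0,0,0,0],[-18,38,0,0,0,0],[-18,38,0,0,0,0],[-18,38,0,0,0,0],[-3,18,0,0,0,0]]]' >/dev/null; python3 d.py 485.5 -26 300 35;python3 - <<'E'
from h import *
im,m,P=snap('wrist');cv2.imwrite('pics/w8.png',cv2.resize(im[100:340],None,fx=1.5,fy=1.5));np.savez('w8.npz',im=im,P=P)
E
```

```text
t 23.55 rem [ -6.9  16.  -20.7] [-0.   0.1  0.2] F [ 1.   0.8 -1.5] op 46.6 tz -0.07
```

View pics/w8.png

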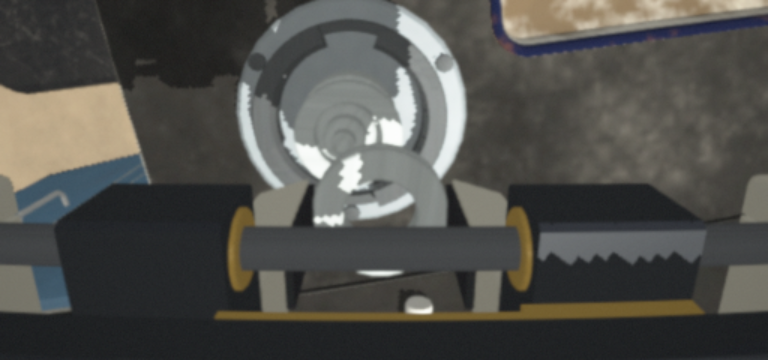

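The ring is centred in the grip at (380,360) in full-frame pixels, as before. I carry on to the spindle.

```bash
python3 -m creep '[[[-6,15,-10,0,0,0],[0,0,-15,0,0,0],[0,0,0,0,0,0]]]' >/dev/null; python3 d.py 486 -26 242 35;  python3 -m creep '[[[0,0,0,0,0,0]]]' >/dev/null; python3 d.py 486 -26 242 35
```

```text
t 23.85 rem [  0.1  -3.6 -54.7] [-0.   0.3 -0.2] F [-0.7 -0.8 -1.6] op 46.0 tz -0.03
t 23.93 rem [  0.   -3.6 -54.8] [-0.   0.3 -0.2] F [-0.8  0.8 -0.4] op 46.3 tz 0.02
```

```bash
python3 -m creep '[[[0,-3.5,0,0,0.3,0],[0,0,-6,0,0,0],[0,0,-4,0,0,0],[0,0,0,0,0,0]]]' >/dev/null; python3 d.py 486 -26 242 35
```

```text
t 24.27 rem [ -1.1   2.1 -45.5] [ 0.   0.1 -0.1] F [-0.2  0.4 -0.2] op 46.6 tz 0.02
```

```bash
python3 -m creep '[[[-1,1.7,0,0,0,0],[0,0,-6,0,0,0],[0,0,-6,0,0,0],[0,0,0,0,0,0]]]' >/dev/null; python3 d.py 486 -26 242 35;  python3 -m creep '[[[0,0,-5,0,0,0],[0,0,-5,0,0,0],[0,0,0,0,0,0]]]' >/dev/null; python3 d.py 486 -26 242 35
```

```text
t 24.6 rem [ -0.3   1.  -32.5] [0.  0.2 0. ] F [-0.1  0.1 -0.4] op 46.4 tz 0.01
t 24.85 rem [ -0.2   1.  -21.2] [0.  0.1 0. ] F [-0.2  0.5 -0.7] op 46.1 tz 0.03
```

```bash
python3 -m creep '[[[0,1,-3,0,0,0],[0,0,-4,0,0,0],[0,0,0,0,0,0]]]' >/dev/null; python3 d.py 486 -26 242 35;  python3 -m creep '[[[0,0,-4,0,0,0],[0,0,-2,0,0,0],[0,0,0,0,0,0]]]' >/dev/null; python3 d.py 486 -26 242 35; python3 -m creep '[[[0,0,-3,0,0,0],[0,0,0,0,0,0]]]' >/dev/null; python3 d.py 486 -26 242 35
```

```text
t 25.1 rem [ -0.2  -0.2 -13.2] [0.  0.1 0. ] F [-1.3  0.4 -0.1] op 46.1 tz -0.02
t 25.35 rem [-0.4 -0.4 -6.7] [-0.   0.1  0. ] F [ 0.5  0.9 -1.1] op 46.4 tz -0.09
t 25.52 rem [-0.5 -0.4 -3.4] [-0.   0.2  0. ] F [ 0.1  0.4 -1. ] op 46.4 tz 0.05
```

```bash
python3 -m creep '[[[0,0,-3,0,0,0],[0,0,0,0,0,0]]]' >/dev/null; python3 d.py 486 -26 242 35; python3 -m creep '[[[0,0,-2,0,0,0],[0,0,0,0,0,0]]]' >/dev/null; python3 d.py 486 -26 242 35; python3 -m creep '[[[0,0,-2,0,0,0],[0,0,0,0,0,0]]]' >/dev/null; python3 d.py 486 -26 242 35
```

```text
t 25.68 rem [-0.5 -0.4 -0.2] [-0.   0.2  0. ] F [-0.5  0.5 -1.1] op 46.1 tz -0.03
t 25.85 rem [-0.7 -0.3  0.5] [0.  0.2 0. ] F [-0.3  1.5 -0.9] op 46.5 tz -0.0
t 26.02 rem [-0.6 -0.4  0.6] [0.  0.3 0. ] F [-0.7  0.7 -1.8] op 46.4 tz 0.03
```

Home at the expected height. I release and go to the 38 ring.

```bash
python3 -m creep '[[[0,0,0,0,0,0],[0,0,0,0,0,0],[0,0,0,0,0,0],[0,0,0,0,0,0]]]' -0.5 >/dev/null; python3 -m creep '[[[0,0,10,0,0,0],[0,0,30,0,0,0],[0,0,30,0,0,0],[0,0,30,0,0,0],[10,-20,20,0,0,0]]]' >/dev/null; python3 -m creep '[[[13,-38,0,0,0,0],[13,-38,0,0,0,0],[13,-38,0,0,0,0],[13,-38,0,0,0,0],[13,-38,0,0,0,0]]]' >/dev/null; python3 -m creep '[[[13,-38,0,0,0,0],[10,-30,0,0,0,0],[5,-10,0,0,0,0],[0,0,0,0,0,0]]]' >/dev/null; python3 d.py 594.5 -360 180 35
python3 - <<'E'
from h import *
im,m,P=snap('wrist');np.savez('w9.npz',im=im,P=P)
u,v=proj(m,P,(.5945,-.360,.01));print(u,v);print(ring(im,m,P,u,v,28,t=90))
E
```

```text
t 27.52 rem [   6.4  -33.7 -197.4] [ 0.3  0.6 -0.2] F [-1.2  1.4  0.2] op 68.5 tz 0.0
277.3278149760373 183.532885176339
[([595.0, -360.1], 'D', 40.3), ([595.2, -359.9], 'D', 13.1)]
```

```bash
python3 -m creep '[[[4,-24,-30,0,0,0],[2,-10,-38,0,0,0],[0,0,-38,0,0,0],[0,0,-30,0,0,0],[0,0,0,0,0,0]]]' -0.4 >/dev/null; python3 d.py 594.5 -360 180 35
```

```text
t 27.98 rem [  1.5  -5.9 -63.6] [ 0.5  0.9 -0.5] F [-0.3  0.8 -0.6] op 64.0 tz 0.05
```

```bash
python3 -m creep '[[[1.5,-6,-20,0.5,0.9,-0.5],[0,0,-20,0,0,0],[0,0,-10,0,0,0],[0,0,0,0,0,0]]]' >/dev/null; python3 d.py 594.5 -360 181 35
```

```text
t 28.32 rem [ -1.2  -4.6 -17.4] [-0.   0.1 -0.3] F [-0.8  0.9  0.2] op 64.3 tz 0.02
```

```bash
python3 -m creep '[[[-1,-4.5,-5,0,0,0],[0,0,-8,0,0,0],[0,0,-4,0,0,0],[0,0,0,0,0,0]]]' >/dev/null; python3 d.py 594.5 -360 181 35
```

```text
t 28.65 rem [-1.8 -0.6 -6.1] [ 0.3  0.5 -0.4] F [-0.5  0.3 -0.3] op 64.1 tz 0.01
```

```bash
python3 -m creep '[[[-1.5,-0.5,-4,0.3,0.5,0],[0,0,-4,0,0,0],[0,0,-1,0,0,0],[0,0,0,0,0,0]]]' >/dev/null; python3 d.py 594.5 -360 181 35
```

```text
t 28.98 rem [-0.4  0.4  1.9] [ 0.   0.  -0.4] F [-0.5 -0.1 -0.6] op 64.2 tz -0.02
```

```bash
python3 -m creep '[[[0,0,2,0,0,0],[0,0,0,0,0,0],[0,0,0,0,0,0],[0,0,0,0,0,0],[0,0,0,0,0,0]]]' 1 25 >/dev/null; python3 -m creep '[[[0,0,0,0,0,0],[0,0,0,0,0,0]]]' >/dev/null; python3 d.py 594.5 -360 181 35
```

```text
t 29.57 rem [-0.5  0.4 -0.5] [ 0.   0.1 -0.4] F [-0.3  0.1 -0.1] op 36.2 tz -0.03
```

```bash
python3 -m creep '[[[0,0,15,0,0,0],[0,0,30,0,0,0],[0,0,35,0,0,0],[0,0,35,0,0,0],[-10,20,20,0,0,0]]]' >/dev/null; python3 -m creep '[[[-12,38,0,0,0,0],[-12,38,0,0,0,0],[-12,38,0,0,0,0],[-12,38,0,0,0,0],[-12,38,0,0,0,0]]]' >/dev/null; python3 -m creep '[[[-12,38,0,0,0,0],[-12,35,0,0,0,0],[-10,25,0,0,0,0],[0,0,0,0,0,0]]]' >/dev/null;  python3 d.py 486 -26 252 35
```

```text
t 30.73 rem [  6.   15.8 -68.3] [-0.   0.1  0. ] F [-1.1  0.5 -0.5] op 36.2 tz -0.0
```

```bash
python3 -m creep '[[[5.5,14,-10,0,0,0],[0,0,-10,0,0,0],[0,0,-5,0,0,0],[0,0,0,0,0,0]]]' >/dev/null;  python3 d.py 486 -26 252 35;python3 - <<'E'
from h import *
im,m,P=snap('wrist');cv2.imwrite('pics/w10.png',cv2.resize(im[150:320,130:390],None,fx=3,fy=3,interpolation=cv2.INTER_CUBIC));np.savez('w10.npz',im=im,P=P)
E
```

```text
t 31.07 rem [  0.6  -0.3 -44.3] [ 0.1  0.3 -0.2] F [ 0.3 -0.5 -0.9] op 36.8 tz 0.05
```

View pics/w10.png

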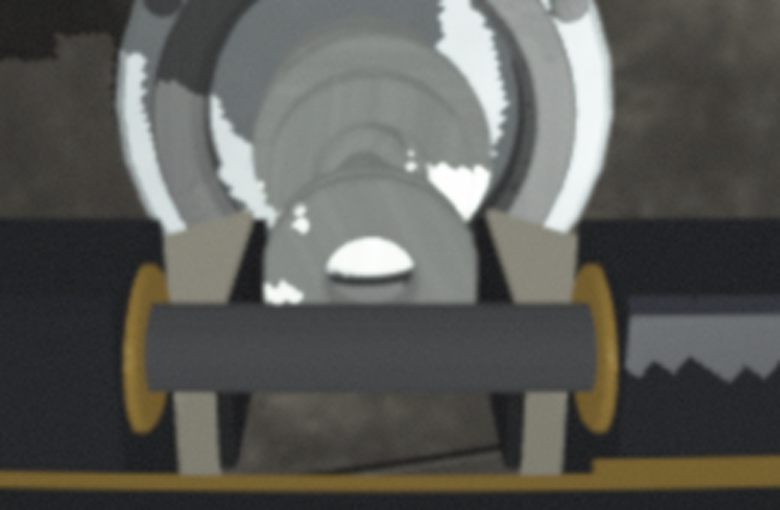

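The 38 ring is at crop (370,277) and the spindle axis at x≈370, so they are aligned along the jaws. I check the other axis with numbers.

Run:
```python
from h import *
d=np.load('w10.npz');m=viewer.camera_model('wrist');P=d['P'];s=robot.observe();t=np.array(s['tool_pos'])*1000
f=lambda u,v,z:onz(m,P,130+u/3,150+v/3,z)*1000
zt=t[2]/1000-.1765+.005
Rm=R.from_euler('xyz',s['tool_rot']).as_matrix()
top=f(370,172,zt-.001);print('top edge->centre in tool', Rm.T@(top-t)-[19,0,0]); h=f(370,237,zt);print('hole',Rm.T@(h-t)-[8,0,0])
for p in [(.486,-.026,.082),(.4893,-.026,.082)]:
  u,v=proj(m,P,p);print('tip px',(u-130)*3,(v-150)*3)
# top of seated ring48 (z .069) outer far edge at crop(373,72)
e=f(371,72,.069);print('48 far edge->centre',e-Rm@[24,0,0]); e=f(370,36,.0575);print('58 ->c',e-Rm@[29,0,0])
```

```text
top edge->centre in tool [ 3.72546655e-01 -7.55614782e-02  1.72593192e+02]
hole [ 1.02108537e-01 -8.12010446e-02  1.71540853e+02]
tip px 367.25052887283465 199.97592420859777
tip px 376.0802720497992 188.1171758672358
48 far edge->centre [487.72179182 -25.87501025  68.88864696]
58 ->c [488.55942186 -25.08251208  57.36544842]
```

```bash
python3 -m creep '[[[2,0,-8,0,0.3,0],[0,0,-8,0,0,0],[0,0,0,0,0,0]]]' >/dev/null;  python3 d.py 487.3 -25.8 252 35
```

```text
t 31.37 rem [ -1.1   1.7 -28.2] [ 0.1  0.2 -0.1] F [-0.1 -0.2 -1.1] op 36.3 tz 0.08
```

```bash
python3 -m creep '[[[-1,1.5,-5,0,0.2,0],[0,0,-5,0,0,0],[0,0,0,0,0,0]]]' >/dev/null;  python3 d.py 487.3 -25.8 252 35;  python3 -m creep '[[[0,0,-3,0,0,0],[0,0,-2,0,0,0],[0,0,0,0,0,0]]]' >/dev/null;  python3 d.py 487.3 -25.8 252 35
```

```text
t 31.62 rem [ -0.1   0.9 -16.8] [ 0.1 -0.1 -0. ] F [ 0.7  0.5 -1.2] op 36.5 tz -0.09
t 31.87 rem [ -0.1   0.9 -11.2] [ 0.1 -0.1 -0. ] F [-0.5  0.9 -0.9] op 36.6 tz -0.0
```

```bash
python3 -m creep '[[[0,0.8,-2,0,0,0],[0,0,-1,0,0,0],[0,0,0,0,0,0]]]' >/dev/null;  python3 d.py 487.3 -25.8 252 35;  python3 -m creep '[[[0,0,-2,0,0,0],[0,0,0,0,0,0]]]' >/dev/null;  python3 d.py 487.3 -25.8 252 35; python3 -m creep '[[[0,0,-2,0,0,0],[0,0,0,0,0,0]]]' >/dev/null;  python3 d.py 487.3 -25.8 252 35
```

```text
t 32.12 rem [-0.2  0.  -8.1] [ 0.1 -0.1 -0. ] F [ 0.1  0.7 -0.2] op 36.6 tz 0.01
t 32.28 rem [-0.2 -0.1 -6.1] [ 0.1 -0.1 -0. ] F [-0.2  0.1  0. ] op 36.4 tz -0.02
t 32.45 rem [-0.2 -0.2 -4. ] [ 0.1 -0.  -0. ] F [-1.1  0.1  0.7] op 36.6 tz -0.02
```

```bash
python3 -m creep '[[[0,0,-3,0,0,0],[0,0,0,0,0,0]]]' >/dev/null;  python3 d.py 487.3 -25.8 252 35;  python3 -m creep '[[[0,0,-2,0,0,0],[0,0,0,0,0,0]]]' >/dev/null;  python3 d.py 487.3 -25.8 252 35; python3 -m creep '[[[0,0,-2,0,0,0],[0,0,0,0,0,0]]]' >/dev/null;  python3 d.py 487.3 -25.8 252 35
```

```text
t 32.62 rem [-0.2 -0.3 -0.8] [ 0.1 -0.  -0. ] F [-0.2  0.9 -0.5] op 36.5 tz -0.1
t 32.78 rem [-0.4 -0.3  0.2] [ 0.1  0.  -0. ] F [-2.   1.2  2.8] op 36.7 tz 0.0
t 32.95 rem [-0.3 -0.3  0.1] [ 0.1  0.1 -0.1] F [ 0.6  0.3 -2. ] op 36.5 tz 0.01
```

The 38 ring is home too, at the expected height. Now I go for the cover.

```bash
python3 -m creep '[[[0,0,0,0,0,0],[0,0,0,0,0,0],[0,0,0,0,0,0],[0,0,0,0,0,0]]]' -0.5 >/dev/null; python3 -m creep '[[[0,0,10,0,0,0],[0,0,30,0,0,0],[0,0,35,0,0,0],[0,0,35,0,0,0],[10,15,20,0,0,0]]]' >/dev/null; python3 -m creep '[[[24,28,0,0,0,0],[24,28,0,0,0,0],[24,28,0,0,0,0],[24,28,0,0,0,0],[24,28,0,0,0,0]]]' -0.5 >/dev/null; python3 -m creep '[[[20,22,0,0,0,0],[10,12,0,0,0,0],[0,0,0,0,0,0]]]' >/dev/null;  python3 d.py 650 169.5 268 34.9;python3 - <<'E'
from h import *
im,m,P=snap('wrist');np.savez('w11.npz',im=im,P=P)
for p in [(.65,.1695,.13)]: print(proj(m,P,p))
g=im.max(axis=2); x0,x1,y0,y1=180,330,100,235
mask=(g[y0:y1,x0:x1]<45).astype(np.uint8); n,l,st,c=cv2.connectedComponentsWithStats(mask)
for i in np.argsort(-st[1:,4])[:4]+1: print(st[i]+[x0,y0,0,0,0],c[i]+[x0,y0])
E
```

```text
t 34.37 rem [ 1.000e-01 -2.900e+00 -1.299e+02] [0.1 0.4 0.1] F [-1.7  0.1 -1.2] op 69.1 tz -0.05
(np.float64(254.12889587164105), np.float64(197.25388214464306))
[ 180  100   73   82 2972] [211.21265141 129.76850606]
[302 218  27  17 297] [314.53535354 227.88888889]
[250 159  13  71 289] [254.16955017 178.4532872 ]
[180 222   9  13  84] [184.80952381 229.30952381]
```

The bar is where I left it, at columns 250–263 with 254 predicted. I lower onto it.

```bash
python3 -m creep '[[[0,-2.5,-25,0,0.4,0],[0,0,-30,0,0,0],[0,0,-25,0,0,0],[0,0,-10,0,0,0],[0,0,0,0,0,0]]]' >/dev/null;  python3 d.py 650 169.5 268 34.9
```

```text
t 34.83 rem [  3.8   5.1 -41.5] [0.2 0.2 0.2] F [-0.  -0.1  0. ] op 68.4 tz -0.01
```

```bash
python3 -m creep '[[[3.5,4.5,-10,0.2,0.2,0.2],[0,0,-15,0,0,0],[0,0,-8,0,0,0],[0,0,0,0,0,0]]]' >/dev/null;  python3 d.py 650 169.5 268 34.9
```

```text
t 35.17 rem [ -0.7   2.1 -12.1] [-0.1  0.3  0.2] F [ 0.4 -0.6 -1.3] op 69.0 tz -0.03
```

```bash
python3 -m creep '[[[0,2,-6,0,0.3,0.2],[0,0,-6,0,0,0],[0,0,-2,0,0,0],[0,0,0,0,0,0]]]' >/dev/null;  python3 d.py 650 169.5 268 34.9
```

```text
t 35.5 rem [-1.6 -0.3  0.1] [-0.1  0.3 -0.1] F [ 0.2 -0.6 -0.1] op 68.5 tz 0.02
```

```bash
python3 -m creep '[[[-1.5,0,0,0,0.2,0],[0,0,0,0,0,0],[0,0,0,0,0,0],[0,0,0,0,0,0],[0,0,0,0,0,0]]]' 1 25 >/dev/null; python3 -m creep '[[[0,0,0,0,0,0],[0,0,0,0,0,0],[0,0,0,0,0,0],[0,0,0,0,0,0],[0,0,0,0,0,0]]]' >/dev/null; python3 d.py 650 169.5 268 34.9; python3 -m creep '[[[0,0,20,0,0,0],[0,0,30,0,0,0],[0,0,35,0,0,0],[0,0,35,0,0,0],[0,0,15,0,0,0]]]' >/dev/null; python3 d.py 486 -26 400 35
```

```text
t 36.33 rem [-0.3 -0.3 -1.5] [-0.1  0.2 -0.1] F [ 0.9 -0.6 -3.4] op 13.4 tz 0.04
t 36.75 rem [-161.5 -195.4    1.4] [ 0.  -1.1  0. ] F [-0.  -0.1 -1.6] op 13.6 tz -0.02
```

```bash
python3 -m creep '[[[-23,-28,0,0,-0.6,0],[-23,-28,0,0,0,0],[-23,-28,0,0,0,0],[-23,-28,0,0,0,0],[-23,-28,0,0,0,0]]]' >/dev/null; python3 -m creep '[[[-22,-27,0,0,0,0],[-15,-17,0,0,0,0],[-5,-7,0,0,0,0],[0,0,0,0,0,0]]]' >/dev/null; python3 d.py 486 -26 400 35
```

```text
t 37.5 rem [ 4.4 -0.4  0.6] [-0.1 -0.3 -0.2] F [ 0.9  0.  -2.4] op 13.7 tz -0.01
```

```bash
python3 -m creep '[[[4,0,-15,0,-0.3,0],[0,0,-25,0,0,0],[0,0,-20,0,0,0],[0,0,-10,0,0,0],[0,0,0,0,0,0]]]' >/dev/null; python3 d.py 486 -26 281 35
```

```text
t 37.92 rem [ -3.   -2.9 -46.8] [-0.2  0.4 -0.2] F [-0.   0.5 -3.6] op 13.7 tz -0.03
```

```bash
python3 -m creep '[[[-2.5,-2.5,-8,-0.2,0.4,0],[0,0,-10,0,0,0],[0,0,0,0,0,0]]]' >/dev/null; python3 d.py 486 -26 281 35;  python3 -m creep '[[[0,0,-4,0,0,0],[0,0,0,0,0,0]]]' >/dev/null; python3 d.py 486 -26 281 35
```

```text
t 38.17 rem [ -2.2  -2.  -27.9] [-0.   0.  -0.3] F [-0.9  1.2 -4.2] op 13.5 tz 0.01
t 38.33 rem [ -2.9  -2.3 -24.2] [-0.   0.1 -0.3] F [ 0.3 -0.1 -2.8] op 13.9 tz -0.0
```

```bash
python3 -m creep '[[[-2.8,-2.2,-1,0,0,0],[0,0,0,0,0,0]]]' >/dev/null; python3 d.py 486 -26 281 35;  python3 -m creep '[[[-0.5,-0.5,-4,0,0,0],[0,0,0,0,0,0]]]' >/dev/null; python3 d.py 486 -26 281 35
```

```text
t 38.5 rem [ -0.4  -0.1 -23.9] [ 0.   0.1 -0.4] F [-0.2 -0.2 -3.6] op 14.0 tz 0.07
t 38.67 rem [  0.1   0.6 -20.5] [ 0.   0.2 -0.4] F [-0.3  1.  -3.5] op 14.1 tz -0.05
```

```bash
python3 -m creep '[[[0,0.4,-4,0,0.2,0],[0,0,0,0,0,0]]]' >/dev/null; python3 d.py 486 -26 281 35;  python3 -m creep '[[[0,0,-3,0,0,0],[0,0,0,0,0,0]]]' >/dev/null; python3 d.py 486 -26 281 35;  python3 -m creep '[[[0,0,-3,0,0,0],[0,0,0,0,0,0]]]' >/dev/null; python3 d.py 486 -26 281 35
```

```text
t 38.83 rem [  0.1   0.3 -16.6] [ 0.1  0.1 -0.3] F [-1.8 -0.2 -3.5] op 13.5 tz 0.03
t 39.0 rem [ -0.1   0.3 -13.5] [ 0.1  0.1 -0.3] F [ 0.   1.1 -3.3] op 13.7 tz -0.01
t 39.17 rem [ -0.6  -0.2 -11. ] [-0.   0.3 -0.3] F [-0.7  1.7 -4.3] op 13.4 tz 0.05
```

```bash
python3 -m creep '[[[-0.3,-0.2,-3,0,0.2,0],[0,0,0,0,0,0]]]' >/dev/null; python3 d.py 486 -26 281 35;  python3 -m creep '[[[0,0,-3,0,0,0],[0,0,0,0,0,0]]]' >/dev/null; python3 d.py 486 -26 281 35;  python3 -m creep '[[[0,0,-3,0,0,0],[0,0,0,0,0,0]]]' >/dev/null; python3 d.py 486 -26 281 35
```

```text
t 39.33 rem [-0.6 -0.4 -7.8] [-0.1  0.1 -0.3] F [ 1.1  1.1 -3.9] op 13.5 tz -0.02
t 39.5 rem [-0.7 -0.4 -4.4] [-0.1  0.1 -0.3] F [ 0.4  1.2 -3.5] op 13.8 tz 0.06
t 39.67 rem [-1.1 -0.5 -1.7] [-0.1  0.2 -0.3] F [-1.1  1.5  1.1] op 13.8 tz -0.02
```

```bash
python3 -m creep '[[[0,0,-3,0,0.2,0],[0,0,0,0,0,0]]]' >/dev/null; python3 d.py 486 -26 281 35;  python3 -m creep '[[[-0.5,0,-3,0,0,0],[0,0,0,0,0,0]]]' >/dev/null; python3 d.py 486 -26 281 35; python3 -m creep '[[[0,0,-3,0,0,0],[0,0,0,0,0,0]]]' >/dev/null; python3 d.py 486 -26 281 35
```

```text
t 39.83 rem [-2.5 -0.9 -1.2] [-0.1  0.4 -0.2] F [-1.   0.1 -3.4] op 14.1 tz -0.02
t 40.0 rem [-3.  -1.5 -0.4] [-0.1  0.7 -0.2] F [-1.1  1.9 -3.9] op 13.6 tz -0.02
t 40.17 rem [-3.1 -2.1  0.4] [-0.2  0.9 -0.2] F [-0.8  1.6 -3.8] op 14.1 tz 0.06
```

```bash
python3 -m creep '[[[-3,-2,0,-0.2,0.9,-0.2],[0,0,0,0,0,0]]]' >/dev/null; python3 d.py 486 -26 281 35;  python3 -m creep '[[[0,0,-2,0,0,0],[0,0,0,0,0,0]]]' >/dev/null; python3 d.py 486 -26 279 35; python3 -m creep '[[[0,0,-2,0,0,0],[0,0,0,0,0,0]]]' >/dev/null; python3 d.py 486 -26 279 35
```

```text
t 40.33 rem [-1.1 -0.2 -0.7] [ 0.   0.3 -0. ] F [ 0.6  2.3 -2.3] op 13.7 tz -0.03
t 40.5 rem [-1.8 -0.5 -2. ] [0.  0.5 0. ] F [-1.2  2.3 -0.2] op 13.8 tz 0.04
t 40.67 rem [-2.2 -1.  -1.3] [-0.   0.6  0. ] F [-1.2  2.5 -0.3] op 14.0 tz 0.04
```

```bash
python3 -m creep '[[[-2,-1,0,0,0.6,0],[0,0,0,0,0,0]]]' >/dev/null; python3 d.py 486 -26 281 35;  python3 -m creep '[[[0,0,0,0,0,-5],[0,0,0,0,0,-6],[0,0,0,0,0,-6],[0,0,0,0,0,0]]]' >/dev/null; python3 d.py 486 -26 281 17
```

```text
t 40.83 rem [-1.3 -0.  -0.1] [-0.   0.3  0.1] F [-0.2  2.9 -0.9] op 14.0 tz 0.01
t 41.17 rem [-1.9 -0.1  0.1] [ 0.1  0.4 -0.3] F [-0.2  5.1  6. ] op 14.0 tz 0.04
```

It turns freely past 9°, so the lugs are under the lip. I keep turning.

```bash
python3 -m creep '[[[-1,0,0.3,0,0.3,-6],[0,0,0,0,0,-6],[0,0,0,0,0,-6],[0,0,0,0,0,0]]]' >/dev/null; python3 d.py 486 -26 281 -2; python3 -m creep '[[[-1,0,0,0,0,-6],[0,0,0,0,0,-6],[0,0,0,0,0,-4],[0,0,0,0,0,0]]]' >/dev/null; python3 d.py 486 -26 281 -25
```

```text
t 41.5 rem [-1.8  0.1  0.2] [ 0.1  0.2 -1.2] F [1.6 5.1 5.4] op 13.7 tz -0.09
t 41.83 rem [-1.5  0.2  0.2] [ 0.2  0.3 -8.8] F [1.  4.5 4.9] op 13.9 tz 0.01
```

```bash
python3 -m creep '[[[0,0,0,0,0,-4],[0,0,0,0,0,0]]]' >/dev/null; python3 d.py 486 -26 281 -25; python3 -m creep '[[[0,0,0,0,0,-4],[0,0,0,0,0,0]]]' >/dev/null; python3 d.py 486 -26 281 -25; python3 -m creep '[[[0,0,0,0,0,-3],[0,0,0,0,0,0]]]' >/dev/null; python3 d.py 486 -26 281 -25
```

```text
t 42.0 rem [-1.6  0.3  0.3] [ 0.2  0.3 -5.4] F [1.  3.6 3.4] op 13.9 tz -0.05
t 42.17 rem [-1.6  0.3  0.3] [ 0.3  0.3 -2. ] F [1.7 3.8 3.3] op 13.5 tz -0.06
t 42.33 rem [-1.7  0.3  0.3] [0.3 0.3 0.3] F [1.4 5.8 2.7] op 13.9 tz 0.24
```

```bash
python3 -m creep '[[[0,0,0,0,0,-3],[0,0,0,0,0,0]]]' >/dev/null; python3 d.py 486 -26 281 -25; python3 -m creep '[[[0,0,0,0,0,-3],[0,0,0,0,0,0]]]' >/dev/null; python3 d.py 486 -26 281 -25
```

```text
t 42.5 rem [-1.9  0.   0.2] [0.3 0.3 2.6] F [1.2 5.1 2.2] op 13.8 tz 0.52
t 42.67 rem [-1.8 -0.2  0.2] [0.3 0.3 5. ] F [0.5 3.7 4.4] op 14.8 tz 0.58
```

The torque rises at about -25.5° (slot 35° minus 60°), so it is locked against the stop. I release and back off.

```bash
python3 -m creep '[[[0,0,0,0,0,0],[0,0,0,0,0,0],[0,0,0,0,0,0],[0,0,0,0,0,0],[0,0,0,0,0,0]]]' -1 >/dev/null; python3 d.py 486 -26 281 -25;  python3 -m creep '[[[0,0,20,0,0,0],[0,0,30,0,0,0],[0,0,35,0,0,0],[0,0,30,0,0,0],[0,-20,10,0,0,0]]]' >/dev/null; python3 -m creep '[[[-15,-35,5,0,0,0],[-15,-35,5,0,0,0],[-10,-30,5,0,0,0],[0,0,0,0,0,0]]]' >/dev/null; python3 d.py 486 -26 281 -25
python3 - <<'E'
from h import *
im,m,P=snap('wrist','w12');np.savez('w12.npz',im=im,P=P);cv2.imwrite('pics/w12b.png',cv2.resize(im,(768,576)))
E
```

```text
t 43.08 rem [-0.6  1.3  2. ] [ 0.4 -0.   4.2] F [1.1 0.7 0.1] op 43.1 tz -0.02
t 43.83 rem [  43.4  125.1 -143. ] [ 0.6 -0.4  3.6] F [-0.2 -0.3  0.3] op 92.0 tz -0.06
```

View pics/w12b.png

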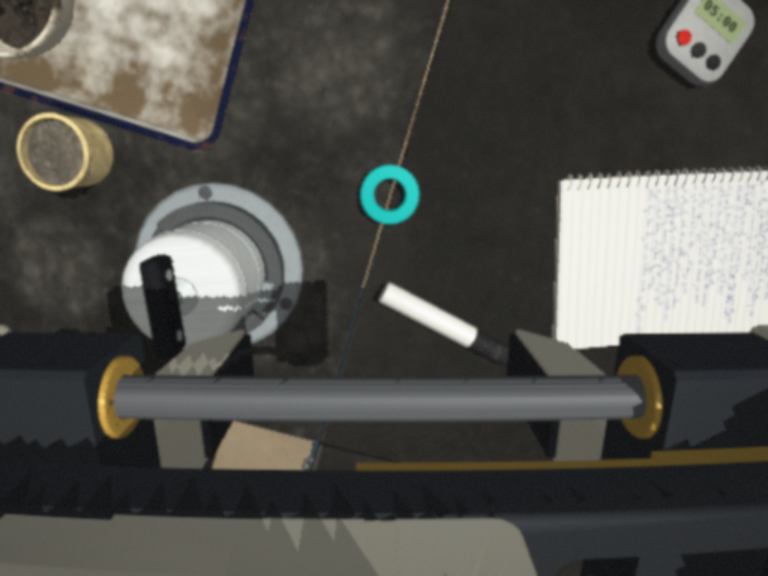

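The cover is seated. The bar runs from (157,257) to about (171,352), and no steel rings are left on the bench in view. I check its angle.

Run:
```python
from h import *
d=np.load('w12.npz');m=viewer.camera_model('wrist');P=d['P']
f=lambda u,v:onz(m,P,u/1.5,v/1.5,.13)
im,mt,Pt=snap('top'); 
a,b=f(157,257),f(171,352);print(a,b,np.degrees(np.arctan2(*(a-b)[1::-1])))
# top view: dark bar on the white cover
u,v=map(int,proj(mt,Pt,(.486,-.026,.13)));c=im[v-14:v+14,u-14:u+14].max(axis=2)
n,l,st,ce=cv2.connectedComponentsWithStats((c<90).astype(np.uint8))
i=l[14,14]; print(u,v,i,st[i])
ys,xs=np.nonzero(l==i);W=np.array([onz(mt,Pt,x+u-14,y+v-14,.13)[:2] for x,y in zip(xs,ys)]);w=W-W.mean(0);e=np.linalg.svd(w)[2][0];print(W.mean(0),np.degrees(np.arctan2(e[1],e[0])))
```

```text
[ 0.51557228 -0.04553845  0.13      ] [ 0.46184627 -0.01777897  0.13      ] -27.32476893432356
145 182 0 [  0   0  28  28 784]
[ 0.48870586 -0.02402478] -143.47853545824364
```

```bash
python3 -m creep '[[[0,-20,20,0,0,0],[0,0,0,0,0,0],[0,0,0,0,0,0]]]'; python3 -c "
from cell import robot;print(robot.hand_in())"
```

```text
time: 44.18
tool_pos: [0.4438, -0.1663, 0.4417]
tool_rot: [3.132, 0.008, -0.496]
contact_force: [-0.7, 0.9, 0.2]
opening: 0.092
the job is handed in; nothing more can be done
None
```

The job is handed in at 44 s of the 210 s allowed. The cover was turned anticlockwise to its stop, lifted off and stood aside. The three weights present (58, 48 and 38 mm; there was no 68) went on the spindle widest first. The cover was then put back and turned clockwise until it stopped.

**Checks that agreed:**
- **Weights:** each stopped within about 1 mm of its expected seat height.
- **Lock:** turning resistance rose at about −25.5°, which is 60° clockwise of the slots at about 35°. The last wrist picture put the bar at about −27°, within its error.
- **Bench:** that picture showed the cover seated and no steel weights left in view. The turquoise ring and the other things in view stood where they were.

**Problems and gaps:**
- **First grasp of the 48 ring:** I closed the gripper too high, and the ring moved about 6 mm. The second try held it.
- **Seating the cover:** the tool drifted about 3 mm and tilted 0.9° as the cover bottomed. I corrected this before turning.
- **Last top-camera check:** it failed because it found no bar, so it says nothing about the lock angle.
- **Final stack:** I did not look at the full stack before covering it. Seating rests on the heights above.

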